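# Screw the bung into the lab waste canister

### The arm

A 6-joint arm with a two-finger parallel gripper is mounted at the origin on the work surface. World frame = base frame: x ahead of the robot, y to its left, z up, the work surface at z = 0. Lengths are in m, angles in rad, forces in N, time in s.
With the tool pointing down it reaches from about 0.35 to 0.975 m from the base axis. Payload 4.9 kg.
Tool frame: the origin (TCP) lies on the front face of the gripper's body, between the roots of the fingers; the fingertips stand 73 mm ahead of it and the grasp point (between the pads) lies 54 mm ahead of it (tip_extent is the distance from the TCP to the fingertips, in m); y points along the fingers, x is the direction in which the jaws open and shut, and the axes are right-handed (so a half turn about y gives the same grasp; the last joint's range is limited). The gripper opens to 85 mm and grips with 20 to 120 N. Pads are 22 mm wide; open, the fingers measure 114 mm over their backs; the gripper's body (76 mm by 85 mm) begins 54 mm behind the grasp point. The pads swing forward as they close: fully open they stand 13 mm farther back than shut.
Start: joints at [1.045, 0.053, 1.613, -0, 1.476, -0.119], TCP at [0.247, 0.574, 0.304] pointing down, gripper open.
Joint ranges: [-3.01, 3.01], [-1.01, 2.22], [0.06, 2.58], [-1.02, 4.17], [0.09, 2.62], [-3.14, 3.14]. Speed limits (rad/s): [2.57, 2.57, 3.14, 3.14, 3.14, 3.14].

### API

Orientations are given as a unit quaternion [w, x, y, z].
In Python, from plant import state, grab_frame, camera_info, job_done, tip_extent gives the robot as it stands.
- The arm moves only by the tool carry_out, never from a script. Its argument "rows" is a list that holds one entry, the list of rows, each a list of 7 numbers: the turn, a rotation vector about the world's x, y, z as a fraction of full scale, then the shift along the world's x, y, z as a fraction of full scale, then the finger opening in mm, from 0 to 85.4. A call has 1 to 5 rows; each row shifts and turns the commanded pose from where the row before left it; what a row does not reach is not made up. Full scale, the value 1, is 40 mm for a shift and 4 degrees for a turn. A row lasts 1/10 s, in which the tool goes at most 50 mm and 8.59 degrees, less where a joint would pass 70% of its speed; a pose out of reach is approached as far as the arm can. A call with a number of a shift or a turn outside -1 to 1 is refused whole. A call with a gripper value outside its range is refused whole. The fingers move at their own pace and stop on an object; the grip force is fixed at half the most. Time passes only in rows, so rows that do not move let the fingers close. It gives the time, the measured TCP pose, the force and the opening at its end, in the units of the state.
- state(): the state, without advancing time (a new reading comes with each control period).
- grab_frame(name): name is "scene" or "top" or "wrist"; returns the picture (384x512x3 uint8, blue, green, red); there is no depth.
- camera_info(name): a dict with "intrinsics" (3x3 intrinsics, pixels), "xyz" and "rotation" of the camera in the world; the wrist camera has in their place "tool_from_camera" (4x4, takes a point from camera to tool coordinates, whose origin is the TCP and whose axes are the tool frame's). Camera axes: x right, y down, z forward; pixel columns grow to the right and rows downward; lengths in m; the calibration is good to about 2 mm. A picture is of the moment at which its call begins: read the wrist's pose just before it. camera_info takes no time and is no camera call.
- job_done(): hands the job in, once; it reports no verdict.
The state is a dict: "time": time; "joint_pos": joint angles; "joint_vel": joint speeds; "joint_efforts": joint torques, N m; "tool_pos": TCP position; "tool_rot": TCP orientation; "contact_force": force on the tool from outside, world axes, zero at the start; "ft_torque": the same for the moment, N m; "gripper_width": opening from 0.0 (shut) to 1.0 (fully open).
Only numpy, scipy, OpenCV 4.12 (cv2) and the standard library are available. Lean on these libraries where they do the work, as an engineer would, in place of code of your own. Each camera call takes 0.05 s, during which the arm holds its last target.

### The job

Take the grey bung out of the cream tray and screw it fully home in the mouth of the white waste canister, then let go of it. Set it level on the mouth, turn it gently anticlockwise until it drops into the thread start, then run it in clockwise until its flange sits flat on the rim; never force it or let it cross-thread, and leave the other labware alone.

Things in the scene. Friction and masses are not known exactly. Their poses are not given: they have to be found in the camera images.
- plug: Grey plastic bung, 160 g, standing upright in the tray; z up its axis, origin at the centre of its underside. A shank 38 mm across (foot tapered over 6 mm) carries three slanted lugs 120 degrees apart, undersides 14 mm above the foot, reaching out to 24.2 mm radius; above it a flange 62 mm across and 6 mm thick, and on top an upright bar grip, its top 68.5 mm above the origin.
- plug_seat (a point): Point on the bung's axis in the plane of the flange's underside, 34.5 mm above the foot; z up along the axis.
- plug_grip (a point): Middle of the bung's bar grip, on the axis, 55.5 mm above the foot. x along the bar (44 mm long), y across it (14 mm thick); the bar is 28 mm high, its top 13 mm above this point, the flange's top 15 mm below.
- mouth (a point): Centre of the flat rim of the canister's round mouth, z up; rim 140 mm above the bench, 66 mm outside and 53 mm inside diameter. Home: the flange lies on this rim. The bung has about 1.5 mm of sideways play in the mouth. These axes do not tell where the thread starts: that differs every time.
- ledge (a point): Centre of the flat ledge inside the mouth, 6 mm below the rim. Three openings in it, 120 degrees apart, 40 wide, lead to the thread. On the anticlockwise side of each stands a tooth, 3 mm high, 12 degrees wide. A bung set on the ledge has its flange 14 to 15 mm above the rim (about 17 to 18 if on the teeth). Clockwise on the ledge it jams on the teeth.
- thread_start (a point): On the mouth's axis, 14 mm below the rim, where the thread starts. Turned anticlockwise (seen from above) by at most 120 degrees on the ledge, the bung's lugs meet the openings and it drops about 8 mm, by its own weight if held loosely (a 3 mm drop is only off the teeth). The flange is then 6 to 7 mm above the rim; further anticlockwise is a hard stop.
- thread_end (a point): On the mouth's axis, 21 mm below the rim, where the lugs' undersides are when home. From the start a right-hand three-start thread leads here: 18 mm down per full clockwise turn, 1 mm of axial play, about 130 degrees in all; then the flange is hard on the rim. Forcing at a stop damages it: stop turning at 0.3 N m or a push of 15 N (limit 80 N in the thread).
- canister: Low white plastic waste canister, 240 x 170 mm, 100 mm high, with a neck 40 mm high on top; full and immovable. Origin: centre of its underside; the mouth is at x = +30 mm, y = 0 in its frame; a carrying handle stands 28 mm proud of the top at x = -100 mm, 90 mm long along y.
- tray: Fixed cream plastic tray 260 x 200 mm, walls 18 mm high, floor 4 mm thick, in which the bung stands. Origin: centre of its underside; long side along its x.
- beaker: Bystander: glass beaker, 70 mm in diameter, 90 mm high; origin at the centre of its underside.
- wash_bottle: Bystander: plastic wash bottle with a red cap, 64 mm in diameter, 150 mm high; origin at the centre of its underside.
- well_plate: Bystander: clear six-well plate, 85 x 127 mm, 20 mm high; origin at the centre of its underside.

How it is judged:
By the outcome, as a careful person would: the job done as asked, in the order asked, and still so for the second after the job is handed in, with the robot touching nothing.
It also fails if it takes over 72 s, if anything falls off the work surface, if the arm or the gripper's body presses on something with over 40 N, if the wrist force passes 120 N, or if a joint passes its speed limit or range.

## Working session

There is one attempt and no reset: what is moved stays moved. The work goes in short steps, Python scripts to look and compute and a tool call to move; the robot and the scene stay as the last step left them, time stands still between calls to the robot, and variables do not carry over. Pictures are saved under pics/ and viewed, and the job is handed in when it is done.

Besides the shell and the picture viewer there is one more tool, called after "Emit:" as name(argument=value, ...) on one line, values as JSON. carry_out: Moves the arm, as the interface text tells. Shift numbers are shares of 40 mm and turn numbers shares of 4 degrees, none past 1 either way. Its arguments: {"type":"object","properties":{"rows":{"type":"array"}},"required":["rows"]}

```bash
ls; mkdir -p pics; python3 - <<'E'
from plant import *
import cv2,json
print(state()); print(tip_extent if not callable(tip_extent) else tip_extent())
for n in("scene","top","wrist"):
    print(n,camera_info(n))
for n in("scene","top"):
    cv2.imwrite(f"pics/{n}0.png",grab_frame(n))
E
```

```text
pics
{'time': 0.0, 'joint_pos': array([ 1.04498019e+00,  5.33363359e-02,  1.61431194e+00,  1.24351049e-05,
        1.47601095e+00, -1.18976697e-01]), 'joint_vel': array([-0.00193173,  0.00065793, -0.0003198 ,  0.00028782,  0.0007593 ,
       -0.0013663 ]), 'joint_efforts': array([-1.09400153e-03, -3.93686914e+01, -3.70174491e+01, -2.15671839e-04,
        7.05293191e-03, -7.60862413e-07]), 'tool_pos': array([0.24705698, 0.57357006, 0.30266488]), 'tool_rot': array([-0.59037809,  0.59102292,  0.38802464, -0.38933598]), 'contact_force': array([0.6432177 , 0.76014344, 0.79652501]), 'ft_torque': array([-0.02815119, -0.00470679,  0.0079183 ]), 'gripper_width': 0.9981364955568616}
0.0726
scene {'intrinsics': array([[455.79650786,   0.        , 258.82956757],
       [  0.        , 455.79650786, 186.00419953],
       [  0.        ,   0.        ,   1.        ]]), 'xyz': array([ 1.28155093, -0.42212436,  1.19361613]), 'rotation': array([-0.273244  ,  0.827654  ,  0.46242823, -0.16274736])}
top {'intrinsics': array([[457.52463396,   0.        , 252.38591421],
       [  0.        , 457.52463396, 181.64265817],
       [  0.        ,   0.        ,   1.        ]]), 'xyz': array([ 0.51720923, -0.01653275,  1.31357313]), 'rotation': array([-0.01630264,  0.71705325, -0.69659692,  0.01793332])}
wrist {'intrinsics': array([[301.71053964,   0.        , 256.84271458],
       [  0.        , 301.71053964, 190.37425425],
       [  0.        ,   0.        ,   1.        ]]), 'tool_from_camera': array([[ 9.99999519e-01,  1.46398901e-04,  9.70084318e-04,
        -2.73374619e-04],
       [-8.71274187e-04, -3.22005675e-01,  9.46737338e-01,
        -6.92004310e-02],
       [ 4.50973961e-04, -9.46737727e-01, -3.22005392e-01,
         8.24851221e-02],
       [ 0.00000000e+00,  0.00000000e+00,  0.00000000e+00,
         1.00000000e+00]])}
```

View pics/scene0.png

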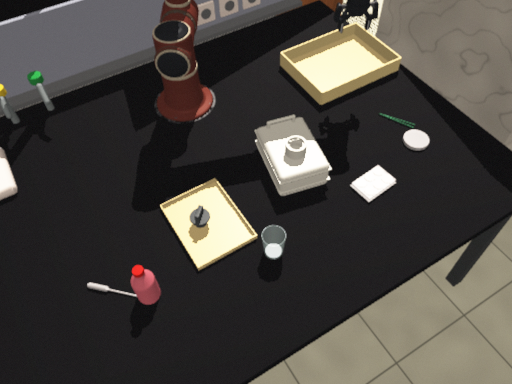

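View pics/top0.png

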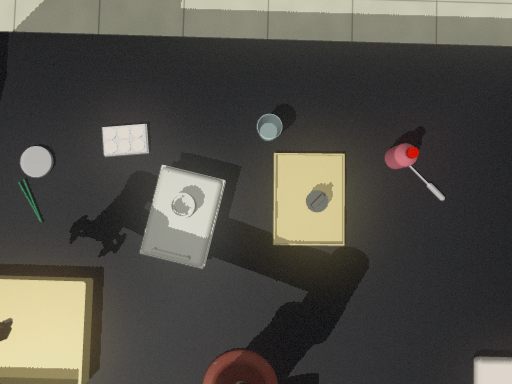

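The top view shows the bung in the tray at about (317,201), with its bar diagonal, and the canister mouth at about (183,205). The beaker is at (269,127). Next I zoom in and triangulate.

```bash
cat > h.py <<'E'
import numpy as np,cv2
from scipy.spatial.transform import Rotation as R
from plant import *
def rot(q): return R.from_quat([q[1],q[2],q[3],q[0]])
def cam(n,st=None):
    c=camera_info(n);K=c['intrinsics']
    if n=='wrist':
        T=np.eye(4);T[:3,:3]=rot(st['tool_rot']).as_matrix();T[:3,3]=st['tool_pos']
        T=T@c['tool_from_camera'];return K,T[:3,:3],T[:3,3]
    return K,rot(c['rotation']).as_matrix(),np.array(c['xyz'])
def at_z(C,u,v,z):
    K,Rm,p=C;d=Rm@np.linalg.inv(K)@np.array([u,v,1.]);return p+d*(z-p[2])/d[2]
def proj(C,P):
    K,Rm,p=C;q=(np.atleast_2d(P)-p)@Rm;q=q@K.T;return q[:,:2]/q[:,2:]
E
python3 - <<'E'
from h import *
t=cam('top')
for n,u,v,z in(("bungflange",317,201,.045),("mouth",183,205,.14)):print(n,at_z(t,u,v,z))
for n,c in(("top",(120,150,240,130)),("scene",(150,180,120,120)),("scene",(245,110,100,100))):
    im=cv2.imread(f"pics/{n}0.png");x,y,w,h=c;k=800//w if w>h else 600//h
    k=min(800//w,600//h)
    cv2.imwrite(f"pics/z_{n}_{x}.png",cv2.resize(im[y:y+h,x:x+w],None,fx=k,fy=k,interpolation=cv2.INTER_CUBIC));print(k)
E
```

```text
bungflange [ 0.53022601 -0.19912138  0.045     ]
mouth [0.50910647 0.15744674 0.14      ]
3
5
6
```

View pics/z_top_120.png

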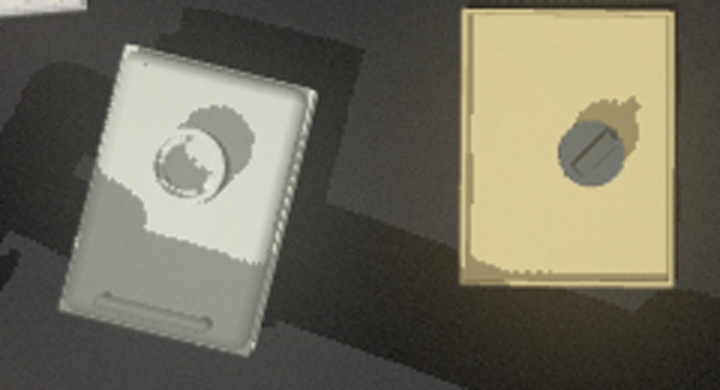

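View pics/z_scene_245.png

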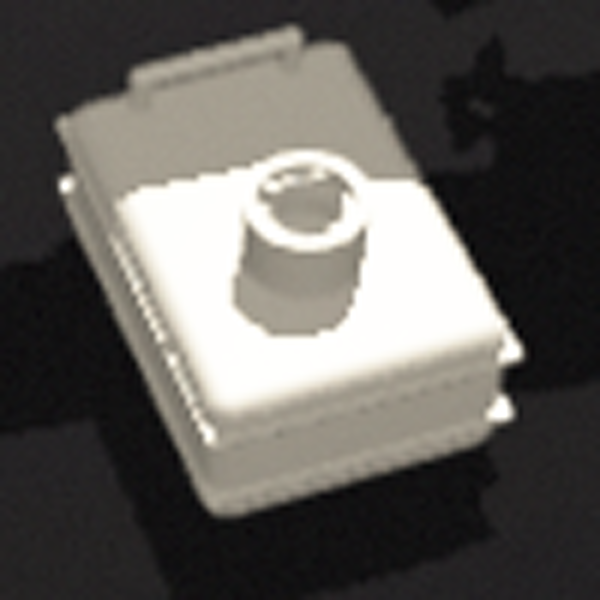

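```bash
python3 - <<'E'
from h import *
s=state();M=rot(s['tool_rot']).as_matrix();print(M.round(3))
C=cam('wrist',s);print(C[2],C[1].round(2))
print("x yaw",np.degrees(np.arctan2(M[1,0],M[0,0])))
cv2.imwrite("pics/w0.png",grab_frame("wrist"))
E
```

```text
[[ 0.396 -0.001 -0.918]
 [ 0.918 -0.002  0.396]
 [-0.002 -1.     0.   ]]
[0.17128911 0.60610824 0.37199522] [[ 0.4   0.87  0.3 ]
 [ 0.92 -0.37 -0.13]
 [-0.    0.32 -0.95]]
x yaw 66.69217118014257
```

View pics/w0.png

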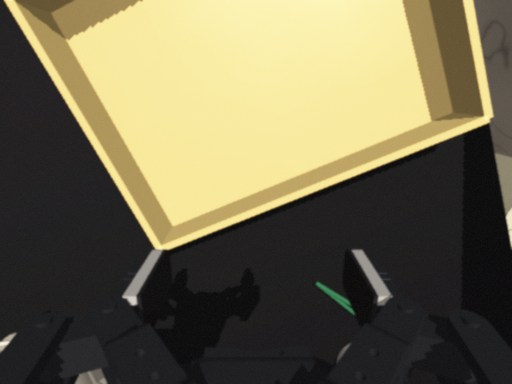

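The start wrist view shows only the other tray and the open fingers (tips near (148,275) and (368,275)). I'll move over the mouth for a wrist view.

Emit:
carry_out(rows=[[[0,0,-1,0.54,-0.87,0.1,85],[0,0,-1,0.54,-0.87,0.1,85],[0,0,-1,0.54,-0.87,0.1,85],[0,0,-1,0.54,-0.87,0.1,85],[0,0,-1,0.54,-0.87,0.1,85]]])

```text
time: 0.65
tool_pos: [0.3557, 0.3985, 0.3237]
tool_rot: [-0.649, 0.65, 0.279, -0.28]
contact_force: [0.8, 0.2, 0.3]
gripper_width: 0.994
```

Emit:
carry_out(rows=[[[0,0,0,0.54,-0.87,0.1,85],[0,0,0,0.54,-0.87,0.1,85],[0,0,0,0.54,-0.87,0.1,85],[0,0,0,0.54,-0.87,0.1,85],[0,0,0,0.54,-0.87,0.1,85]]])

```text
time: 1.15
tool_pos: [0.4637, 0.2244, 0.3438]
tool_rot: [0.649, -0.649, -0.28, 0.28]
contact_force: [0.6, -0.2, -1.2]
gripper_width: 0.998
```

Emit:
carry_out(rows=[[[0,0,0,0.54,-0.87,0.1,85],[0,0,0,0.54,-0.87,0.1,85],[0,0,0,0,0,0,85],[0,0,0,0,0,0,85]]])

```text
time: 1.55
tool_pos: [0.5066, 0.1558, 0.3516]
tool_rot: [0.65, -0.649, -0.279, 0.28]
contact_force: [-0.1, 0.7, 0.1]
gripper_width: 0.999
```

```bash
python3 - <<'E'
from h import *
s=state();M=rot(s['tool_rot']).as_matrix()
print(s['tool_pos'],"x yaw",np.degrees(np.arctan2(M[1,0],M[0,0])),s['joint_pos'])
im=grab_frame("wrist");cv2.imwrite("pics/w1.png",im)
import pickle;pickle.dump(s,open("s1.pkl","wb"))
E
```

```text
[0.50660905 0.15581393 0.35157691] x yaw 46.58594992208325 [ 1.57715347e-01 -1.99905435e-01  1.77354152e+00  5.35934560e-04
  1.56872420e+00 -6.55364055e-01]
```

View pics/w1.png

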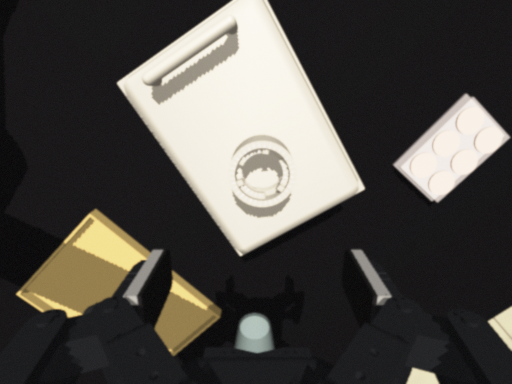

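```bash
python3 - <<'E'
from h import *
im=cv2.imread("pics/w1.png")
cv2.imwrite("pics/w1z.png",cv2.resize(im[125:225,205:325],None,fx=6,fy=6,interpolation=cv2.INTER_CUBIC))
E
```

```text
(no output)
```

View pics/w1z.png

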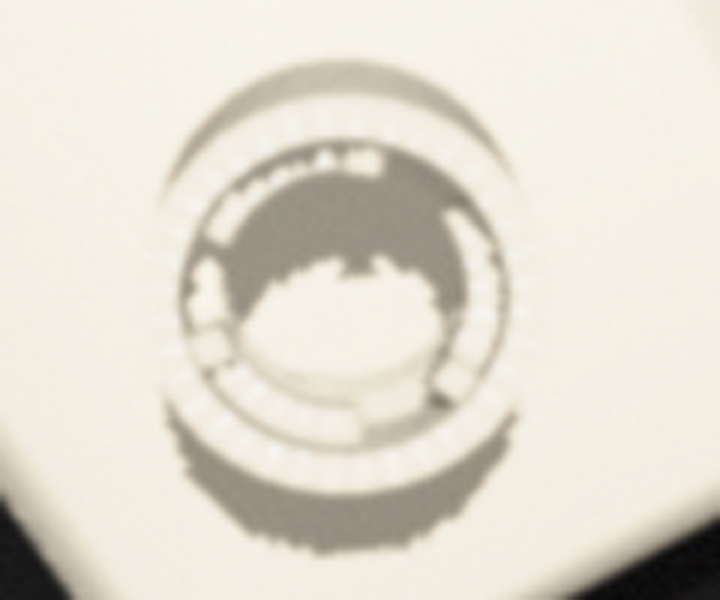

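```bash
python3 - <<'E'
from h import *
import pickle
from scipy.optimize import least_squares
s=pickle.load(open("s1.pkl","rb"));C=cam('wrist',s)
pin=np.array([(180,295),(510,295),(345,138),(345,452)])/6.+[204.5,124.5]
pout=np.array([(343,95),(343,493)])/6.+[204.5,124.5]
W=[at_z(C,*p,.14) for p in pin]; print(np.array(W).round(4))
W2=[at_z(C,*p,.14) for p in pout]
def f(p):
    return [np.hypot(w[0]-p[0],w[1]-p[1])-.0265 for w in W]+[np.hypot(w[0]-p[0],w[1]-p[1])-.033 for w in W2]
r=least_squares(f,[.509,.157]);print(r.x,np.array(r.fun).round(4))
c=r.x;pickle.dump(c,open("mouth.pkl","wb"))
im=cv2.imread("pics/w1.png")
# unwrap: col = world angle 0..360 (2px/deg), row = radius 14..36mm, plane z=.134
def unwrap(z):
    a=np.radians(np.arange(0,360,.5));rad=np.linspace(.036,.014,110)
    A,Rr=np.meshgrid(a,rad)
    P=np.stack([c[0]+Rr*np.cos(A),c[1]+Rr*np.sin(A),np.full_like(A,z)],-1).reshape(-1,3)
    q=proj(C,P).reshape(110,720,2).astype(np.float32)
    return cv2.remap(im,q,None,cv2.INTER_CUBIC)
o=np.vstack([unwrap(.140),unwrap(.134),unwrap(.126)])
for d in range(0,360,30):
    cv2.putText(o,str(d),(d*2,10),0,.35,(0,0,255),1);cv2.line(o,(d*2,0),(d*2,330),(0,0,255),1)
cv2.imwrite("pics/unw.png",o)
E
```

```text
[[0.4888 0.1431 0.14  ]
 [0.5253 0.1817 0.14  ]
 [0.4885 0.1798 0.14  ]
 [0.5267 0.144  0.14  ]]
[0.50768598 0.16179343] [ 0.      0.     -0.0002 -0.0005  0.0001  0.0003]
```

View pics/unw.png

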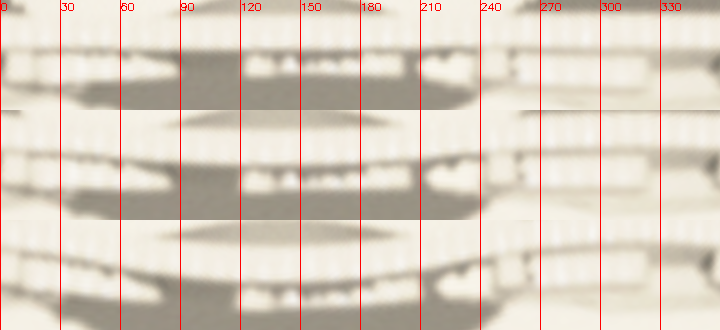

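The unwrapped ledge shows openings at world angles of about 82–122° and at +120° and +240° from that, with teeth blocks near 245–258° and 3–15°. The mouth centre is (0.5077, 0.1618). Now to the bung.

Emit:
carry_out(rows=[[[0,0,0,0.06,-0.98,0,85],[0,0,0,0.06,-0.98,0,85],[0,0,0,0.06,-0.98,0,85],[0,0,0,0.06,-0.98,0,85],[0,0,0,0.06,-0.98,0,85]]])

```text
time: 2.1
tool_pos: [0.5181, -0.0394, 0.3517]
tool_rot: [0.649, -0.649, -0.281, 0.281]
contact_force: [-0.1, -0.3, -0.1]
gripper_width: 0.999
```

Emit:
carry_out(rows=[[[0,0,0,0.06,-0.98,-0.2,85],[0,0,0,0.06,-0.98,-0.4,85],[0,0,0,0.06,-0.98,-0.4,85],[0,0,0,0.06,-0.98,-0.4,85]]])

```text
time: 2.5
tool_pos: [0.5282, -0.1962, 0.2952]
tool_rot: [0.649, -0.649, -0.281, 0.281]
contact_force: [0.2, -0.6, -0.1]
gripper_width: 1.0
```

Emit:
carry_out(rows=[[[0,0,0,0,0,-0.5,85],[0,0,0,0,0,-0.5,85],[0,0,0,0,0,0,85],[0,0,0,0,0,0,85]]])

```text
time: 2.9
tool_pos: [0.5282, -0.1951, 0.2557]
tool_rot: [0.649, -0.649, -0.281, 0.281]
contact_force: [0.4, -0.2, 1.1]
gripper_width: 0.995
```

```bash
python3 - <<'E'
from h import *
s=state();M=rot(s['tool_rot']).as_matrix()
print(s['tool_pos'],"x yaw",np.degrees(np.arctan2(M[1,0],M[0,0])),s['joint_pos'])
im=grab_frame("wrist");cv2.imwrite("pics/w2.png",im)
import pickle;pickle.dump(s,open("s2.pkl","wb"))
E
```

```text
[ 0.52816553 -0.19510706  0.25572454] x yaw 46.79636818378406 [-4.86082790e-01 -5.95289249e-02  1.80634165e+00  1.63166777e-04
  1.39581958e+00 -1.30286192e+00]
```

View pics/w2.png

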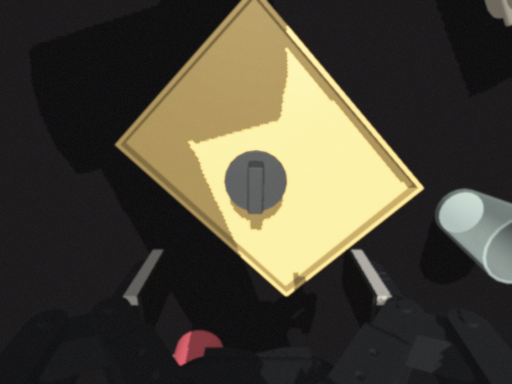

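```bash
python3 - <<'E'
from h import *
im=cv2.imread("pics/w2.png")
z=cv2.resize(im[140:240,205:305],None,fx=6,fy=6,interpolation=cv2.INTER_CUBIC)
cv2.imwrite("pics/w2z.png",cv2.convertScaleAbs(z,alpha=1.8))
E
```

```text
(no output)
```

View pics/w2z.png

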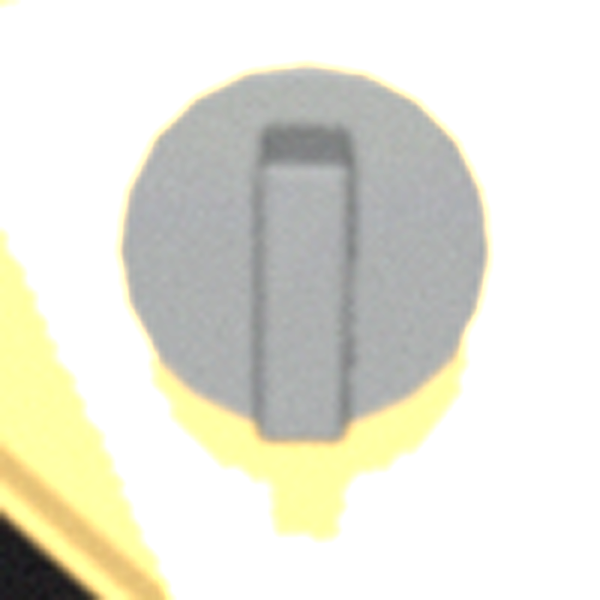

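The bung's bar top has its corners at zoom (262,163), (351,163), (346,440), (258,440), and its flange spans 122–487. The bar is nearly aligned with the jaws.

```bash
python3 - <<'E'
from h import *
import pickle
from scipy.optimize import least_squares
s=pickle.load(open("s2.pkl","rb"));C=cam('wrist',s)
f=lambda p:np.array(p)/6.+[204.5,139.5]
W=np.array([at_z(C,*p,.0725) for p in f([(262,163),(351,163),(346,440),(258,440)])]);print(W.round(4))
print("centre",W.mean(0)); d=(W[0]+W[1]-W[2]-W[3])/2;print("len",np.linalg.norm(d),"yaw",np.degrees(np.arctan2(d[1],d[0])))
F=[at_z(C,*p,.0445) for p in f([(122,248),(487,248),(305,67),(180,125),(430,125),(160,360)])]
r=least_squares(lambda p:[np.hypot(w[0]-p[0],w[1]-p[1])-.031 for w in F],[.53,-.2]);print(r.x,r.fun.round(4))
E
```

```text
[[ 0.5097 -0.1879  0.0725]
 [ 0.5185 -0.1786  0.0725]
 [ 0.5495 -0.2084  0.0725]
 [ 0.5404 -0.2181  0.0725]]
centre [ 0.52954013 -0.19822041  0.0725    ]
len 0.04304328413664745 yaw 135.84040868257227
[ 0.53123337 -0.19935139] [-0.001  -0.0018  0.0009 -0.0008 -0.0011 -0.0013]
```

Emit:
carry_out(rows=[[[0,0,-0.24,0.05,-0.09,-0.8,85],[0,0,0,0,0,-0.8,85],[0,0,0,0,0,-0.8,85],[0,0,0,0,0,-0.5,60],[0,0,0,0,0,0,60]]])

```text
time: 3.45
tool_pos: [0.529, -0.1987, 0.1378]
tool_rot: [0.653, -0.65, -0.274, 0.276]
contact_force: [-0.8, -1.0, -0.3]
gripper_width: 0.706
```

Emit:
carry_out(rows=[[[0,0,0,0,0,-0.2,50],[0,0,0,0,0,-0.2,40],[0,0,0,0,0,0,40],[0,0,0,0,0,0,40]]])

```text
time: 3.85
tool_pos: [0.5305, -0.2002, 0.1246]
tool_rot: [-0.651, 0.652, 0.275, -0.275]
contact_force: [-1.3, -0.6, 0.7]
gripper_width: 0.471
```

```bash
python3 - <<'E'
from h import *
s=state();M=rot(s['tool_rot']).as_matrix()
print(s['tool_pos'],M[:,1],"x yaw",np.degrees(np.arctan2(M[1,0],M[0,0])),s['contact_force'],s['ft_torque'],s['gripper_width'])
im=grab_frame("wrist");cv2.imwrite("pics/w3.png",im)
E
```

```text
[ 0.5304767  -0.200175    0.12463093] [ 9.69276331e-04 -5.55924575e-04 -9.99999376e-01] x yaw 45.73740135351779 [-1.28237614 -0.56696621  0.6574165 ] [-0.04040172  0.02453077 -0.00956123] 0.470629703605626
```

View pics/w3.png

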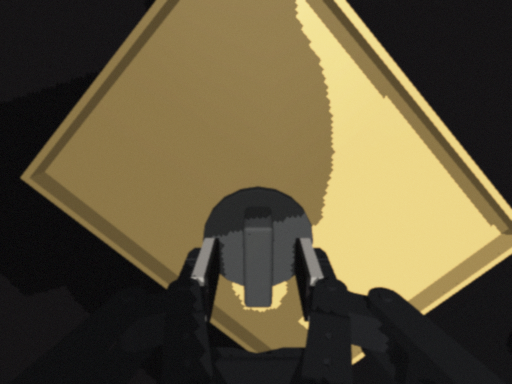

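The wrist view shows the bar at (258,255), centred between the fingers at (205,260) and (312,260). I'll close on it.

Emit:
carry_out(rows=[[[0,0,0,0,0.03,-0.06,40],[0,0,0,0,0,0,25],[0,0,0,0,0,0,12],[0,0,0,0,0,0,5],[0,0,0,0,0,0,5]]])

```text
time: 4.4
tool_pos: [0.5302, -0.1989, 0.1217]
tool_rot: [-0.651, 0.652, 0.275, -0.275]
contact_force: [-0.3, 0.3, 0.4]
gripper_width: 0.157
```

Emit:
carry_out(rows=[[[0,0,0,0,0,0,5],[0,0,0,0,0,0,5]]])

```text
time: 4.6
tool_pos: [0.5302, -0.1989, 0.1217]
tool_rot: [-0.651, 0.652, 0.275, -0.275]
contact_force: [-1.2, -0.7, 1.1]
gripper_width: 0.153
```

```bash
python3 - <<'E'
from h import *
s=state();M=rot(s['tool_rot']).as_matrix()
print(s['tool_pos'],M[:,1],"x yaw",np.degrees(np.arctan2(M[1,0],M[0,0])),s['contact_force'],s['ft_torque'],s['gripper_width'])
E
```

```text
[ 0.53017441 -0.19888253  0.12170001] [ 1.25077962e-04 -1.41517198e-04 -9.99999982e-01] x yaw 45.73506457767997 [-1.20646985 -0.74870515  1.07989508] [ 0.01065824  0.10053629 -0.01483819] 0.15253036580833199
```

Emit:
carry_out(rows=[[[0,0,0,0,0,0.1,5],[0,0,0,0,0,0.4,5],[0,0,0,0,0,0.8,5],[0,0,0,0,0,0.9,5],[0,0,0,0,0,0.9,5]]])

```text
time: 5.1
tool_pos: [0.5298, -0.1986, 0.2474]
tool_rot: [0.652, -0.651, -0.275, 0.275]
contact_force: [-0.2, 0.3, -1.7]
gripper_width: 0.149
```

Emit:
carry_out(rows=[[[0,0,0,0,0,0.9,5],[0,0,0,0,0.3,0.5,5],[0,0,0,-0.06,0.6,0,5],[0,0,0,-0.06,0.9,0,5],[0,0,0,-0.06,0.9,0,5]]])

```text
time: 5.6
tool_pos: [0.5225, -0.09, 0.3028]
tool_rot: [-0.651, 0.652, 0.275, -0.274]
contact_force: [0.8, 0.3, -2.3]
gripper_width: 0.154
```

Emit:
carry_out(rows=[[[0,0,0,-0.06,0.9,0,5],[0,0,0,-0.06,0.9,0,5],[0,0,0,-0.06,0.9,0,5],[0,0,0,-0.06,0.9,0,5],[0,0,0,-0.06,0.9,0,5]]])

```text
time: 6.1
tool_pos: [0.5104, 0.0907, 0.3025]
tool_rot: [-0.651, 0.652, 0.275, -0.274]
contact_force: [0.4, -0.7, -3.0]
gripper_width: 0.153
```

Emit:
carry_out(rows=[[[0,0,0,-0.06,0.9,0,5],[0,0,0,-0.03,0.6,0,5],[0,0,0,0,0.3,0,5],[0,0,0,0,0,0,5],[0,0,0,0,0,0,5]]])

```text
time: 6.6
tool_pos: [0.5074, 0.1605, 0.3018]
tool_rot: [-0.651, 0.652, 0.275, -0.275]
contact_force: [-0.2, -0.9, -2.3]
gripper_width: 0.152
```

```bash
python3 - <<'E'
from h import *
import pickle
s=state();M=rot(s['tool_rot']).as_matrix()
print(s['tool_pos'],M[:,1],"x yaw",np.degrees(np.arctan2(M[1,0],M[0,0])),s['contact_force'],s['ft_torque'],s['gripper_width'],s['joint_pos'])
im=grab_frame("wrist");cv2.imwrite("pics/w4.png",im)
pickle.dump(s,open("s4.pkl","wb"))
im=grab_frame("scene");cv2.imwrite("pics/sc4.png",cv2.resize(im[80:230,180:380],None,fx=4,fy=4,interpolation=cv2.INTER_CUBIC))
E
```

```text
[0.50738288 0.16050908 0.30175953] [ 2.48736030e-04 -7.67714172e-04 -9.99999674e-01] x yaw 45.71581666673936 [-0.23309486 -0.90281981 -2.33071   ] [-0.02913621 -0.04803327  0.00087944] 0.15157587198820974 [ 1.66813292e-01 -1.69647949e-01  1.82959213e+00 -8.01549242e-04
  1.48153069e+00 -6.31006954e-01]
```

View pics/w4.png

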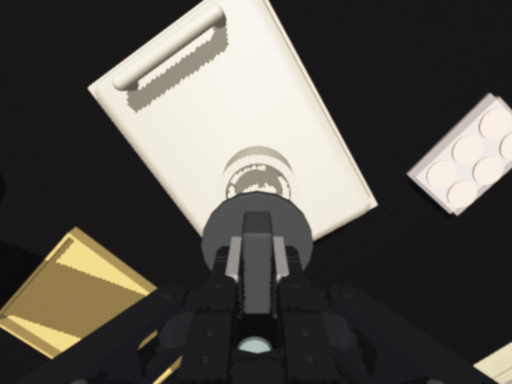

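View pics/sc4.png

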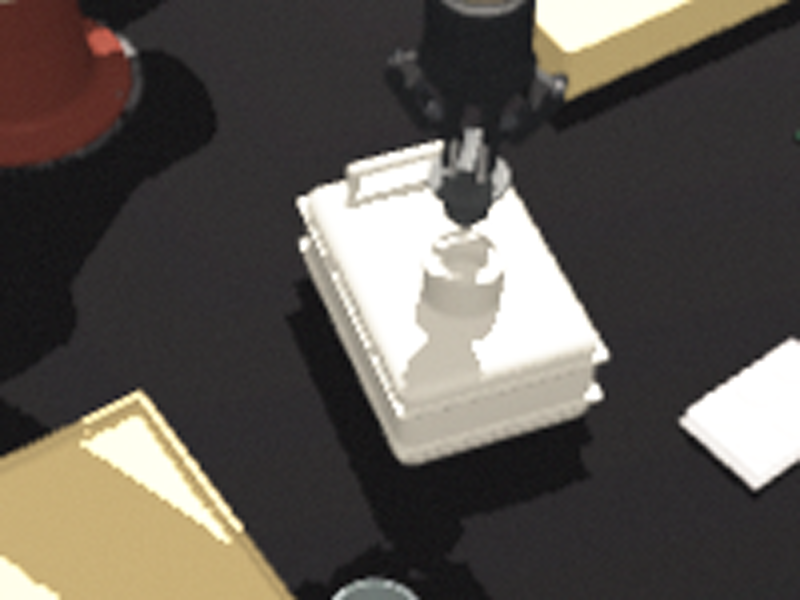

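```bash
python3 - <<'E'
from h import *
im=cv2.imread("pics/w4.png")
z=cv2.resize(im[145:295,170:350],None,fx=4,fy=4,interpolation=cv2.INTER_CUBIC)
z=cv2.convertScaleAbs(z,alpha=2.2)
cv2.imwrite("pics/w4z.png",z)
E
```

```text
(no output)
```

View pics/w4z.png

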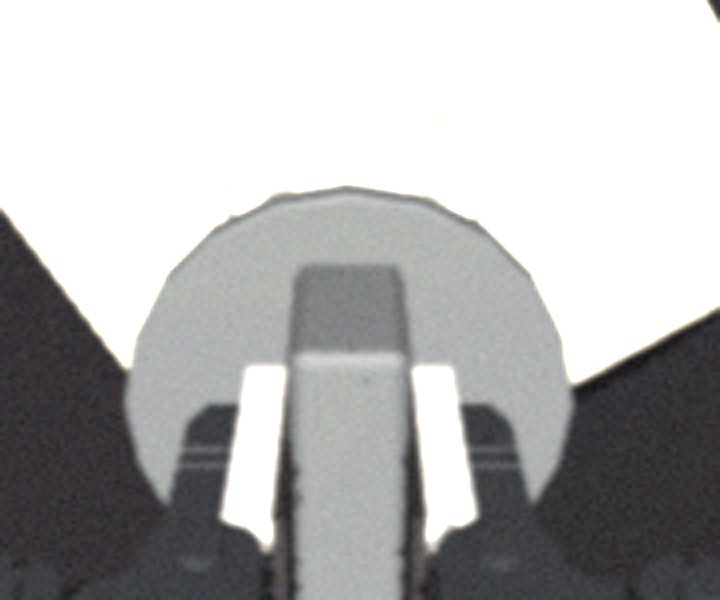

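```bash
python3 - <<'E'
from h import *
import pickle
from scipy.optimize import least_squares
s=pickle.load(open("s4.pkl","rb"));C=cam('wrist',s);M=rot(s['tool_rot']).as_matrix();t=s['tool_pos']
f=lambda p:np.array(p)/4.+[169.6,144.6]
tool=lambda u,v,z:(at_z(C,u,v,z)-t)@M
for p in f([(291,360),(409,360)]):print("bar",tool(*p,t[2]-.0492).round(4))
F=[tool(*p,t[2]-.0772) for p in f([(126,405),(573,405),(348,192),(170,275),(530,275),(215,230),(480,230)])];print(np.round(F,4))
r=least_squares(lambda p:[np.hypot(w[0]-p[0],w[2]-p[1])-.031 for w in F],[0,0]);print("tool xz",r.x,r.fun.round(4))
r=least_squares(lambda p:[np.hypot(w[0]-p[0],w[2]-p[1])-p[2] for w in F],[0,0,.031]);print("tool xz",r.x,r.fun.round(4))
print(M[:,0],M[:,2])
# same measure for s2 relative: bung meas in tool coordinates at grip
E
```

```text
bar [-0.0063  0.0492  0.0218]
bar [0.0066 0.0492 0.0218]
[[-0.0304  0.0772  0.0006]
 [ 0.0307  0.0772  0.0007]
 [-0.0001  0.0772  0.0315]
 [-0.0235  0.0772  0.0199]
 [ 0.0239  0.0772  0.0199]
 [-0.0173  0.0772  0.0262]
 [ 0.0171  0.0772  0.0263]]
tool xz [0.00011526 0.00031892] [-0.0005 -0.0004  0.0002 -0.0003 -0.0002  0.0003 -0.    ]
tool xz [0.00011477 0.00093804 0.03050207] [ 0.      0.0001  0.     -0.0002 -0.0001  0.0002 -0.    ]
[ 6.98217640e-01  7.15885455e-01 -3.75923648e-04] [-7.15885511e-01  6.98217320e-01 -7.14098084e-04]
```

In the hand, the bung sits centred in the tool frame to within 0.5 mm. I'll align it over the mouth and descend.

Emit:
carry_out(rows=[[[0,0,0,0.01,0.03,0,5],[0,0,0,0,0,-0.3,5],[0,0,0,0,0,-0.4,5],[0,0,0,0,0,-0.3,5],[0,0,0,0,0,0,5]]])

```text
time: 7.2
tool_pos: [0.5061, 0.162, 0.2575]
tool_rot: [0.652, -0.651, -0.272, 0.277]
contact_force: [-0.3, -0.6, -2.1]
gripper_width: 0.154
```

```bash
cat > st.py <<'E'
from h import *
s=state();M=rot(s['tool_rot']).as_matrix()
print(round(s['time'],2),"mm",(s['tool_pos']*1e3).round(1),"tilt",(M[:2,1]*57.3).round(2),"yaw",round(np.degrees(np.arctan2(M[1,0],M[0,0])),1),"F",s['contact_force'].round(1),"T",s['ft_torque'].round(2),"g",round(s['gripper_width']*85.4,1))
E
python3 st.py
```

```text
7.2 mm [506.1 162.  257.5] tilt [-0.37 -0.07] yaw 45.7 F [-0.3 -0.6 -2.1] T [-0.03  0.01  0.05] g 13.2
```

Emit:
carry_out(rows=[[[0,0,0,0,0,0,5],[0,0,0,0,0,0,5]]])

```text
time: 7.4
tool_pos: [0.5079, 0.1625, 0.2619]
tool_rot: [-0.651, 0.652, 0.275, -0.275]
contact_force: [-0.0, -0.2, -0.4]
gripper_width: 0.15
```

```bash
python3 st.py
```

```text
7.4 mm [507.9 162.5 261.9] tilt [0.04 0.01] yaw 45.7 F [-0.  -0.2 -0.4] T [-0.02  0.01  0.  ] g 12.8
```

Emit:
carry_out(rows=[[[0,0,0,0,-0.015,-0.2,5],[0,0,0,0,0,-0.15,5],[0,0,0,0,0,-0.05,5],[0,0,0,0,0,0,5],[0,0,0,0,0,0,5]]])

```text
time: 7.9
tool_pos: [0.5077, 0.1618, 0.2455]
tool_rot: [0.652, -0.652, -0.275, 0.275]
contact_force: [-1.0, 0.2, -1.3]
gripper_width: 0.147
```

```bash
python3 st.py
```

```text
7.9 mm [507.7 161.8 245.5] tilt [-0.  0.] yaw 45.7 F [-1.   0.2 -1.3] T [-0.    0.02  0.05] g 12.6
```

Emit:
carry_out(rows=[[[0,0,0,0,0,-0.04,5],[0,0,0,0,0,-0.04,5],[0,0,0,0,0,0,5]]])

```text
time: 8.2
tool_pos: [0.5076, 0.1618, 0.2421]
tool_rot: [0.652, -0.652, -0.275, 0.275]
contact_force: [0.5, -1.1, -2.7]
gripper_width: 0.153
```

Emit:
carry_out(rows=[[[0,0,0,0,0,-0.025,5],[0,0,0,0,0,0,5]]])

```text
time: 8.4
tool_pos: [0.5077, 0.1618, 0.2412]
tool_rot: [0.652, -0.652, -0.275, 0.275]
contact_force: [-0.2, -0.8, -2.0]
gripper_width: 0.148
```

```bash
python3 st.py
```

```text
8.4 mm [507.7 161.8 241.2] tilt [-0.01 -0.  ] yaw 45.7 F [-0.2 -0.8 -2. ] T [ 0.02  0.   -0.01] g 12.7
```

Emit:
carry_out(rows=[[[0,0,0,0,0,-0.025,5],[0,0,0,0,0,0,5]]])

```text
time: 8.6
tool_pos: [0.5076, 0.1617, 0.2402]
tool_rot: [0.652, -0.652, -0.275, 0.275]
contact_force: [-0.7, -0.4, -1.8]
gripper_width: 0.151
```

Emit:
carry_out(rows=[[[0,0,0,0,0,-0.025,5],[0,0,0,0,0,0,5]]])

```text
time: 8.8
tool_pos: [0.5076, 0.1618, 0.2391]
tool_rot: [0.652, -0.652, -0.275, 0.275]
contact_force: [-0.1, 0.1, -1.3]
gripper_width: 0.15
```

Emit:
carry_out(rows=[[[0,0,0,0,0,-0.025,5],[0,0,0,0,0,0,5]]])

```text
time: 9.0
tool_pos: [0.5077, 0.1618, 0.2382]
tool_rot: [0.652, -0.652, -0.275, 0.275]
contact_force: [0.0, -0.5, -2.4]
gripper_width: 0.15
```

```bash
python3 st.py
```

```text
9.0 mm [507.7 161.8 238.2] tilt [-0.01 -0.  ] yaw 45.7 F [ 0.  -0.5 -2.4] T [-0.04 -0.01 -0.02] g 12.8
```

Emit:
carry_out(rows=[[[0,0,0,0,0,-0.02,5],[0,0,0,0,0,0,5]]])

```text
time: 9.2
tool_pos: [0.5078, 0.1618, 0.238]
tool_rot: [-0.652, 0.652, 0.275, -0.275]
contact_force: [-0.9, -0.2, 1.0]
gripper_width: 0.151
```

Emit:
carry_out(rows=[[[0,0,0,0,0,-0.02,5],[0,0,0,0,0,0,5]]])

```text
time: 9.4
tool_pos: [0.5079, 0.1618, 0.2379]
tool_rot: [-0.651, 0.652, 0.275, -0.275]
contact_force: [-3.3, -1.8, 4.5]
gripper_width: 0.147
```

```bash
python3 st.py
```

```text
9.4 mm [507.9 161.8 237.9] tilt [ 0.03 -0.  ] yaw 45.7 F [-3.3 -1.8  4.5] T [-0.14  0.61  0.05] g 12.5
```

Contact came at ledge height (237.9 mm, as predicted), so it isn't on the teeth. I'll loosen the grip so the bung seats freely.

Emit:
carry_out(rows=[[[0,0,0,0,0,0.02,16],[0,0,0,0,0,0,16],[0,0,0,0,0,0,16]]])

```text
time: 9.7
tool_pos: [0.5077, 0.1618, 0.2373]
tool_rot: [-0.652, 0.652, 0.275, -0.275]
contact_force: [-0.8, 0.0, 0.6]
gripper_width: 0.19
```

```bash
python3 st.py; python3 - <<'E'
from h import *
im=grab_frame("wrist");cv2.imwrite("pics/w5.png",cv2.resize(im[120:320,150:360],None,fx=3,fy=3,interpolation=cv2.INTER_CUBIC))
E
```

```text
9.7 mm [507.7 161.8 237.3] tilt [0.01 0.  ] yaw 45.7 F [-0.8  0.   0.6] T [ 0.07 -0.01  0.02] g 16.2
```

View pics/w5.png

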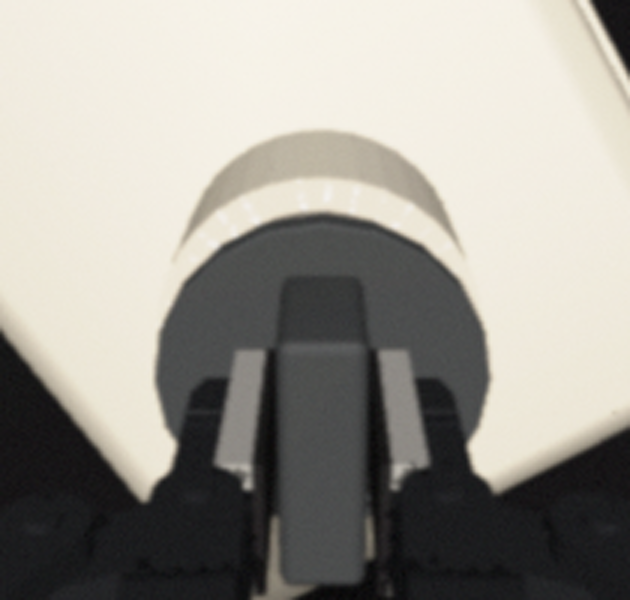

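The bung rests on the ledge with slack on both sides of the bar (flange edge at zoom row 215). I'll turn it anticlockwise gently while it's held loosely.

Emit:
carry_out(rows=[[[0,0,0.6,0,0,0,16],[0,0,0.6,0,0,0,16],[0,0,0.6,0,0,0,16],[0,0,0.6,0,0,0,16],[0,0,0.6,0,0,0,16]]])

```text
time: 10.25
tool_pos: [0.5077, 0.1618, 0.2372]
tool_rot: [0.619, -0.619, -0.342, 0.342]
contact_force: [1.5, -0.2, -0.4]
gripper_width: 0.186
```

```bash
cat > look.py <<'E'
import sys
exec(open('st.py').read())
im=grab_frame("wrist");cv2.imwrite(f"pics/{sys.argv[1]}.png",cv2.resize(im[120:320,150:360],None,fx=3,fy=3,interpolation=cv2.INTER_CUBIC))
E
python3 st.py
```

```text
10.25 mm [507.7 161.8 237.2] tilt [-0.01  0.  ] yaw 57.8 F [ 1.5 -0.2 -0.4] T [-0.02 -0.03 -0.06] g 15.9
```

Emit:
carry_out(rows=[[[0,0,0.6,0,0,0,16],[0,0,0.6,0,0,0,16],[0,0,0.6,0,0,0,16],[0,0,0,0,0,0,16]]])

```text
time: 10.65
tool_pos: [0.5077, 0.1618, 0.2373]
tool_rot: [0.597, -0.597, -0.379, 0.38]
contact_force: [0.1, 1.3, -0.6]
gripper_width: 0.189
```

```bash
python3 look.py w6
```

```text
10.65 mm [507.7 161.8 237.3] tilt [-0.01  0.  ] yaw 64.9 F [ 0.1  1.3 -0.6] T [-0.01 -0.03  0.  ] g 16.1
```

View pics/w6.png

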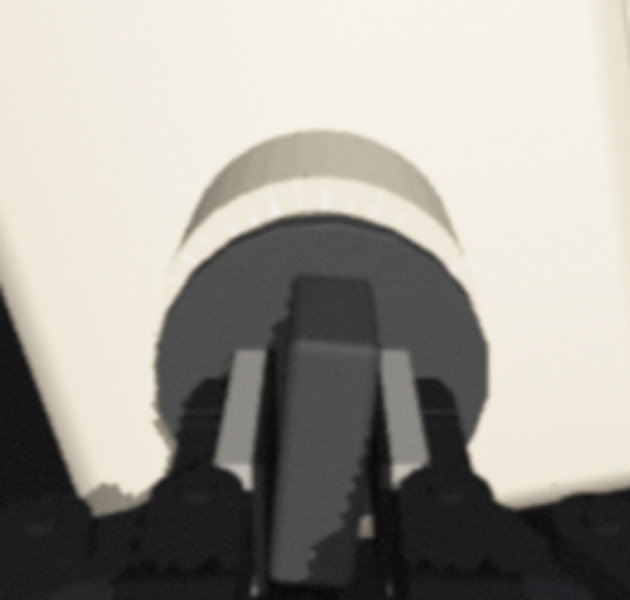

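The bar follows with about 8° of lag and there's no drop yet (flange edge still at zoom row 215).

Emit:
carry_out(rows=[[[0,0,0.6,0,0,0,16],[0,0,0.6,0,0,0,16],[0,0,0.6,0,0,0,16],[0,0,0.6,0,0,0,16],[0,0,0,0,0,0,16]]])

```text
time: 11.2
tool_pos: [0.5077, 0.1618, 0.2374]
tool_rot: [0.563, -0.563, -0.428, 0.428]
contact_force: [-0.1, 0.7, 0.0]
gripper_width: 0.185
```

```bash
python3 look.py w7
```

```text
11.2 mm [507.7 161.8 237.4] tilt [-0.01 -0.  ] yaw 74.5 F [-0.1  0.7  0. ] T [ 0.03 -0.    0.  ] g 15.8
```

View pics/w7.png

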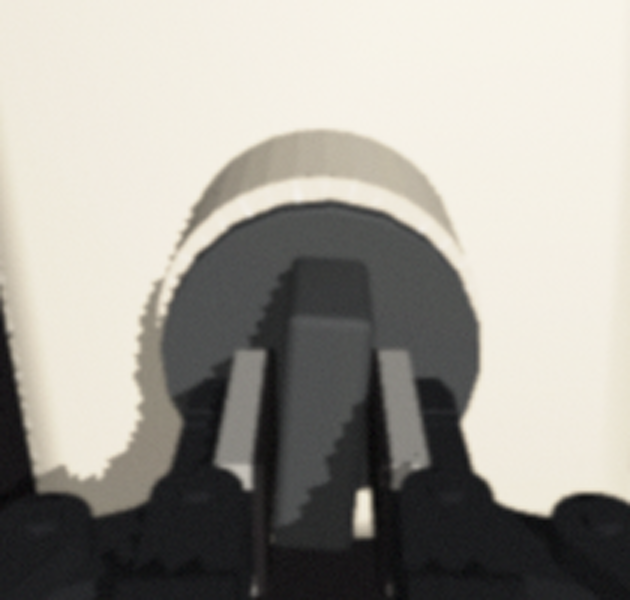

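Emit:
carry_out(rows=[[[0,0,0.6,0,0,0,16],[0,0,0.6,0,0,0,16],[0,0,0.6,0,0,0,16],[0,0,0.6,0,0,0,16],[0,0,0,0,0,0,16]]])

```text
time: 11.75
tool_pos: [0.5079, 0.1617, 0.2378]
tool_rot: [-0.525, 0.525, 0.474, -0.473]
contact_force: [0.6, 0.4, 0.3]
gripper_width: 0.188
```

```bash
python3 look.py w8
```

```text
11.75 mm [507.9 161.7 237.8] tilt [ 0.03 -0.  ] yaw 84.1 F [0.6 0.4 0.3] T [-0.04 -0.01 -0.03] g 16.1
```

View pics/w8.png

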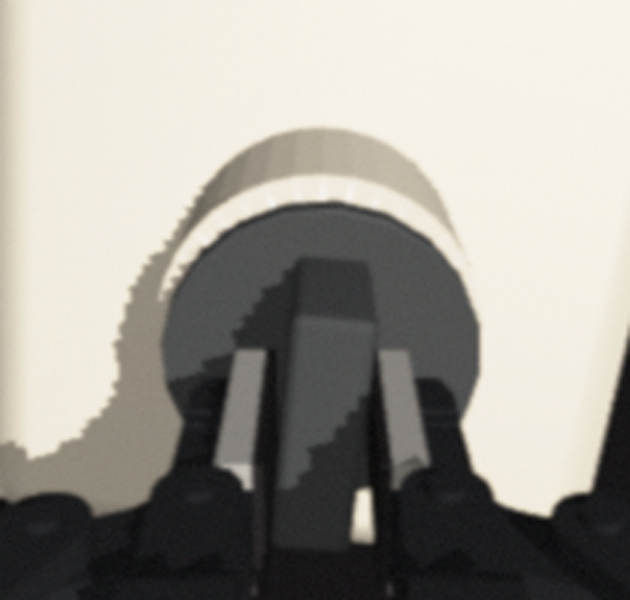

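```bash
python3 - <<'E'
from h import *
c=camera_info('wrist');T=np.linalg.inv(c['tool_from_camera']);K=c['intrinsics']
for d in(0,.003,.008,.009):
    q=lambda P:(lambda p:(K@p/p[2])[:2])((T@np.array([*P,1]))[:3])
    a=q((0,.0492+d,.0218));b=q((0,.0772+d,.031));l=q((-.0305,.0772+d,0));r=q((.0305,.0772+d,0))
    print(d,"bar row",(a[1]-120)*3,"flange top row",(b[1]-120)*3,"width",(r[0]-l[0])*3)
E
```

```text
0 bar row 344.41952125938974 flange top row 220.79799240134486 width 334.2080730775417
0.003 bar row 335.10011267609 flange top row 215.08791646237876 width 328.5599681516595
0.008 bar row 320.41252318067075 flange top row 206.01386216268128 width 319.55907262496515
0.009 bar row 317.5940183254129 flange top row 204.26200648762588 width 317.8177501024627
```

The row and width predictions match an 8–9 mm drop, so the bung is in the thread start (flange about 6 mm above the rim). Next I lower the fingers and run it in clockwise, loosely held at first.

Emit:
carry_out(rows=[[[0,0,-0.9,0,0,-0.1,16],[0,0,-0.9,0,0,-0.1,16],[0,0,0,0,0,0,16]]])

```text
time: 12.1
tool_pos: [0.5073, 0.1617, 0.2287]
tool_rot: [0.554, -0.554, -0.439, 0.44]
contact_force: [-0.0, -0.1, 0.1]
gripper_width: 0.19
```

```bash
python3 look.py w9
```

```text
12.1 mm [507.3 161.7 228.7] tilt [-0.09 -0.01] yaw 76.9 F [-0.  -0.1  0.1] T [-0.02  0.04  0.  ] g 16.2
```

View pics/w9.png

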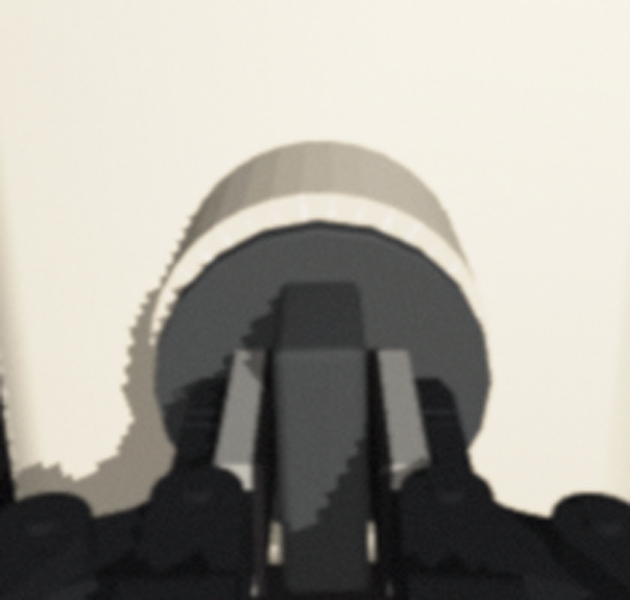

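Emit:
carry_out(rows=[[[0,0,-0.6,0,0,0,16],[0,0,-0.6,0,0,0,16],[0,0,-0.6,0,0,0,16],[0,0,-0.6,0,0,0,16],[0,0,-0.6,0,0,0,16]]])

```text
time: 12.65
tool_pos: [0.5077, 0.1618, 0.2295]
tool_rot: [0.597, -0.597, -0.379, 0.379]
contact_force: [0.5, -0.4, 0.5]
gripper_width: 0.189
```

```bash
python3 st.py
```

```text
12.65 mm [507.7 161.8 229.5] tilt [-0.  0.] yaw 64.9 F [ 0.5 -0.4  0.5] T [ 0.04 -0.02 -0.03] g 16.2
```

Emit:
carry_out(rows=[[[0,0,-0.6,0,0,0,16],[0,0,-0.6,0,0,0,16],[0,0,-0.6,0,0,0,16],[0,0,-0.6,0,0,0,16],[0,0,-0.6,0,0,0,16]]])

```text
time: 13.15
tool_pos: [0.5076, 0.1618, 0.2295]
tool_rot: [0.633, -0.633, -0.315, 0.315]
contact_force: [0.8, -1.3, -0.5]
gripper_width: 0.187
```

```bash
python3 look.py w10
```

```text
13.15 mm [507.6 161.8 229.5] tilt [-0.  0.] yaw 52.9 F [ 0.8 -1.3 -0.5] T [-0.01 -0.03  0.01] g 15.9
```

View pics/w10.png

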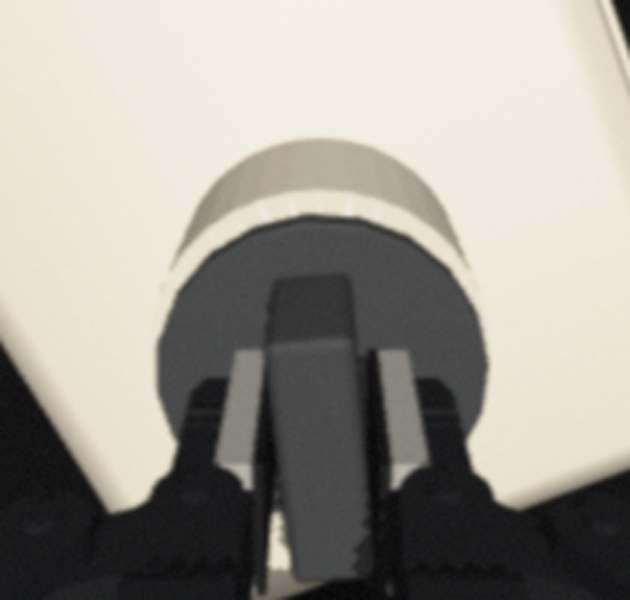

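The bar is being turned clockwise and sinking (its edge moved from zoom row 348 to 341), with negligible torque. I'll continue.

Emit:
carry_out(rows=[[[0,0,-0.6,0,0,-0.005,16],[0,0,-0.6,0,0,-0.005,16],[0,0,-0.6,0,0,-0.005,16],[0,0,-0.6,0,0,0,16],[0,0,-0.6,0,0,0,16]]])

```text
time: 13.7
tool_pos: [0.5077, 0.1618, 0.229]
tool_rot: [0.663, -0.663, -0.247, 0.247]
contact_force: [0.8, -0.2, -0.3]
gripper_width: 0.189
```

```bash
python3 st.py
```

```text
13.7 mm [507.7 161.8 229. ] tilt [0.01 0.  ] yaw 40.9 F [ 0.8 -0.2 -0.3] T [-0.03 -0.06  0.  ] g 16.2
```

Emit:
carry_out(rows=[[[0,0,-0.6,0,0,-0.005,16],[0,0,-0.6,0,0,-0.005,16],[0,0,-0.6,0,0,-0.005,16],[0,0,-0.6,0,0,0,16],[0,0,-0.6,0,0,0,16]]])

```text
time: 14.2
tool_pos: [0.5077, 0.1618, 0.2284]
tool_rot: [0.685, -0.685, -0.177, 0.176]
contact_force: [0.2, -0.2, -1.1]
gripper_width: 0.182
```

```bash
python3 st.py
```

```text
14.2 mm [507.7 161.8 228.4] tilt [0. 0.] yaw 28.9 F [ 0.2 -0.2 -1.1] T [-0.06 -0.03 -0.02] g 15.6
```

Emit:
carry_out(rows=[[[0,0,-0.6,0,0,-0.005,16],[0,0,-0.6,0,0,-0.005,16],[0,0,-0.6,0,0,-0.005,16],[0,0,-0.6,0,0,0,16],[0,0,-0.6,0,0,0,16]]])

```text
time: 14.7
tool_pos: [0.5077, 0.1618, 0.2278]
tool_rot: [0.699, -0.699, -0.104, 0.104]
contact_force: [0.3, -0.2, -0.7]
gripper_width: 0.187
```

```bash
python3 look.py w11
```

```text
14.7 mm [507.7 161.8 227.8] tilt [0. 0.] yaw 16.9 F [ 0.3 -0.2 -0.7] T [ 0.03 -0.06  0.02] g 16.0
```

View pics/w11.png

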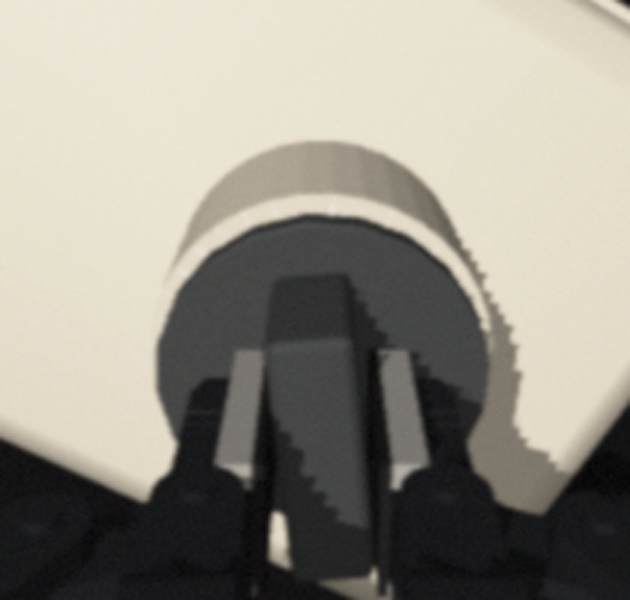

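The bung is sinking in step with the turn, and the rim band above the flange is narrowing (zoom rows 195–215).

Emit:
carry_out(rows=[[[0,0,-0.6,0,0,-0.005,16],[0,0,-0.6,0,0,-0.005,16],[0,0,-0.6,0,0,-0.005,16],[0,0,-0.6,0,0,0,16],[0,0,-0.6,0,0,0,16]]])

```text
time: 15.25
tool_pos: [0.5077, 0.1618, 0.2272]
tool_rot: [0.706, -0.706, -0.031, 0.03]
contact_force: [0.1, -0.3, -0.1]
gripper_width: 0.186
```

```bash
python3 st.py
```

```text
15.25 mm [507.7 161.8 227.2] tilt [0.01 0.  ] yaw 4.9 F [ 0.1 -0.3 -0.1] T [ 0.01  0.03 -0.  ] g 15.9
```

Emit:
carry_out(rows=[[[0,0,-0.6,0,0,-0.005,16],[0,0,-0.6,0,0,-0.005,16],[0,0,-0.6,0,0,-0.005,16],[0,0,-0.6,0,0,0,16],[0,0,-0.6,0,0,0,16]]])

```text
time: 15.75
tool_pos: [0.5077, 0.1618, 0.2266]
tool_rot: [0.706, -0.706, 0.043, -0.044]
contact_force: [-0.6, 1.3, -0.5]
gripper_width: 0.186
```

```bash
python3 st.py
```

```text
15.75 mm [507.7 161.8 226.6] tilt [0.01 0.  ] yaw -7.1 F [-0.6  1.3 -0.5] T [ 0.02 -0.03  0.08] g 15.9
```

Emit:
carry_out(rows=[[[0,0,-0.6,0,0,-0.005,16],[0,0,-0.6,0,0,-0.005,16],[0,0,-0.6,0,0,-0.005,16],[0,0,-0.6,0,0,0,16],[0,0,-0.6,0,0,0,16]]])

```text
time: 16.25
tool_pos: [0.5077, 0.1618, 0.226]
tool_rot: [0.697, -0.697, 0.117, -0.117]
contact_force: [-0.5, 0.0, -1.2]
gripper_width: 0.191
```

```bash
python3 look.py w12
```

```text
16.25 mm [507.7 161.8 226. ] tilt [0.01 0.  ] yaw -19.1 F [-0.5  0.  -1.2] T [-0.03  0.03  0.06] g 16.3
```

View pics/w12.png

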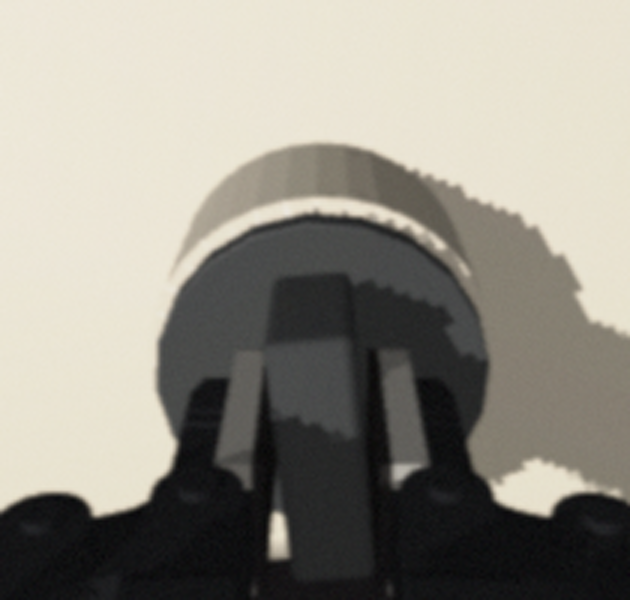

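Emit:
carry_out(rows=[[[0,0,-0.6,0,0,-0.005,16],[0,0,-0.6,0,0,-0.005,16],[0,0,-0.6,0,0,-0.005,16],[0,0,-0.6,0,0,0,16],[0,0,-0.6,0,0,0,16]]])

```text
time: 16.8
tool_pos: [0.5077, 0.1618, 0.2254]
tool_rot: [0.681, -0.681, 0.189, -0.189]
contact_force: [0.5, -0.6, -0.4]
gripper_width: 0.187
```

```bash
python3 st.py
```

```text
16.8 mm [507.7 161.8 225.4] tilt [0.01 0.  ] yaw -31.0 F [ 0.5 -0.6 -0.4] T [-0.06 -0.03  0.  ] g 16.0
```

Emit:
carry_out(rows=[[[0,0,-0.6,0,0,0,16],[0,0,-0.6,0,0,0,16],[0,0,-0.6,0,0,0,16]]])

```text
time: 17.1
tool_pos: [0.5077, 0.1618, 0.2253]
tool_rot: [0.668, -0.668, 0.232, -0.232]
contact_force: [-0.2, 1.0, -0.4]
gripper_width: 0.187
```

```bash
python3 st.py
```

```text
17.1 mm [507.7 161.8 225.3] tilt [-0.  0.] yaw -38.2 F [-0.2  1.  -0.4] T [ 0.    0.02 -0.04] g 16.0
```

Emit:
carry_out(rows=[[[0,0,-0.6,0,0,0,16],[0,0,-0.6,0,0,0,16]]])

```text
time: 17.3
tool_pos: [0.5076, 0.1618, 0.2253]
tool_rot: [-0.658, 0.658, -0.259, 0.259]
contact_force: [-0.6, 0.6, -0.1]
gripper_width: 0.187
```

```bash
python3 look.py w13
```

```text
17.3 mm [507.6 161.8 225.3] tilt [-0.01 -0.  ] yaw -43.0 F [-0.6  0.6 -0.1] T [-0.02 -0.01  0.  ] g 16.0
```

View pics/w13.png

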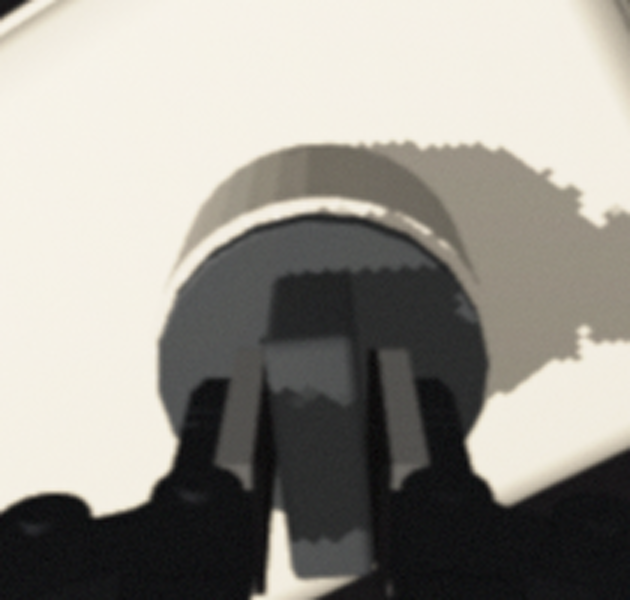

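Emit:
carry_out(rows=[[[0,0,-0.6,0,0,0,16],[0,0,-0.6,0,0,0,16]]])

```text
time: 17.55
tool_pos: [0.5077, 0.1618, 0.2253]
tool_rot: [-0.646, 0.646, -0.287, 0.287]
contact_force: [0.5, 0.6, -0.5]
gripper_width: 0.189
```

```bash
python3 st.py
```

```text
17.55 mm [507.7 161.8 225.3] tilt [-0.01  0.  ] yaw -47.8 F [ 0.5  0.6 -0.5] T [ 0.01 -0.05  0.03] g 16.1
```

Emit:
carry_out(rows=[[[0,0,-0.6,0,0,0,16],[0,0,-0.6,0,0,0,16]]])

```text
time: 17.75
tool_pos: [0.5077, 0.1618, 0.2253]
tool_rot: [-0.634, 0.634, -0.313, 0.313]
contact_force: [0.8, 0.1, -0.7]
gripper_width: 0.187
```

```bash
python3 st.py
```

```text
17.75 mm [507.7 161.8 225.3] tilt [-0.  0.] yaw -52.6 F [ 0.8  0.1 -0.7] T [ 0.03 -0.04  0.02] g 16.0
```

Emit:
carry_out(rows=[[[0,0,-0.6,0,0,0,16],[0,0,0,0,0,0,16]]])

```text
time: 17.95
tool_pos: [0.5077, 0.1618, 0.2254]
tool_rot: [0.627, -0.627, 0.326, -0.326]
contact_force: [-0.5, -0.0, -0.8]
gripper_width: 0.185
```

```bash
python3 look.py w14
```

```text
17.95 mm [507.7 161.8 225.4] tilt [0. 0.] yaw -55.0 F [-0.5 -0.  -0.8] T [-0.03  0.04  0.  ] g 15.8
```

View pics/w14.png

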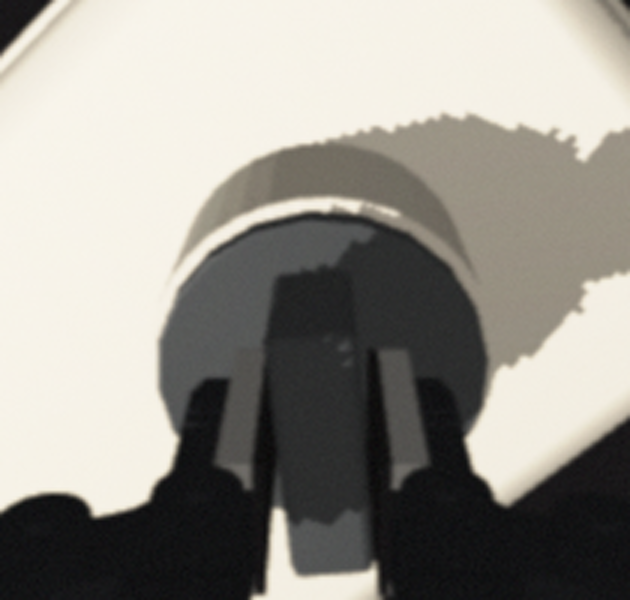

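Emit:
carry_out(rows=[[[0,0,-0.6,0,0,0,16],[0,0,0,0,0,0,16]]])

```text
time: 18.2
tool_pos: [0.5077, 0.1618, 0.2254]
tool_rot: [0.62, -0.62, 0.339, -0.339]
contact_force: [-0.1, 0.2, -0.3]
gripper_width: 0.188
```

```bash
python3 st.py
```

```text
18.2 mm [507.7 161.8 225.4] tilt [0.01 0.  ] yaw -57.4 F [-0.1  0.2 -0.3] T [-0.05  0.02  0.04] g 16.0
```

Emit:
carry_out(rows=[[[0,0,-0.6,0,0,0,16],[0,0,0,0,0,0,16]]])

```text
time: 18.4
tool_pos: [0.5077, 0.1618, 0.2253]
tool_rot: [0.613, -0.613, 0.352, -0.352]
contact_force: [0.4, -0.1, -0.0]
gripper_width: 0.187
```

```bash
python3 look.py w15
```

```text
18.4 mm [507.7 161.8 225.3] tilt [0. 0.] yaw -59.8 F [ 0.4 -0.1 -0. ] T [ 0.02  0.03 -0.  ] g 16.0
```

View pics/w15.png

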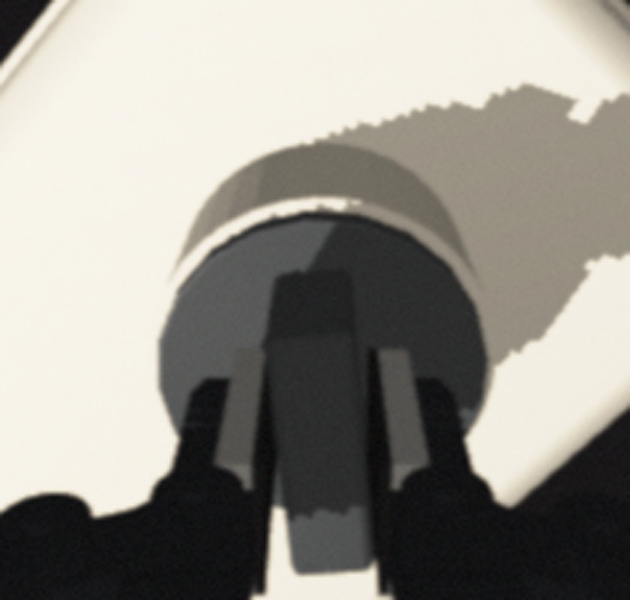

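Emit:
carry_out(rows=[[[0,0,-0.6,0,0,0,16],[0,0,0,0,0,0,16]]])

```text
time: 18.65
tool_pos: [0.5077, 0.1618, 0.2253]
tool_rot: [0.606, -0.606, 0.365, -0.365]
contact_force: [-0.3, 0.2, 0.1]
gripper_width: 0.187
```

```bash
python3 st.py
```

```text
18.65 mm [507.7 161.8 225.3] tilt [0. 0.] yaw -62.2 F [-0.3  0.2  0.1] T [-0.01  0.02 -0.03] g 16.0
```

Emit:
carry_out(rows=[[[0,0,-0.6,0,0,0,16],[0,0,0,0,0,0,16]]])

```text
time: 18.85
tool_pos: [0.5077, 0.1618, 0.2253]
tool_rot: [-0.598, 0.598, -0.378, 0.378]
contact_force: [1.4, -0.1, 0.3]
gripper_width: 0.192
```

```bash
python3 st.py
```

```text
18.85 mm [507.7 161.8 225.3] tilt [-0. -0.] yaw -64.6 F [ 1.4 -0.1  0.3] T [-0.03 -0.04  0.03] g 16.4
```

Emit:
carry_out(rows=[[[0,0,-0.6,0,0,0,16],[0,0,0,0,0,0,16]]])

```text
time: 19.05
tool_pos: [0.5077, 0.1618, 0.2253]
tool_rot: [0.59, -0.59, 0.39, -0.39]
contact_force: [-0.3, 0.5, 0.1]
gripper_width: 0.195
```

```bash
python3 look.py w16
```

```text
19.05 mm [507.7 161.8 225.3] tilt [-0.  0.] yaw -67.0 F [-0.3  0.5  0.1] T [-0.04  0.02 -0.04] g 16.6
```

View pics/w16.png

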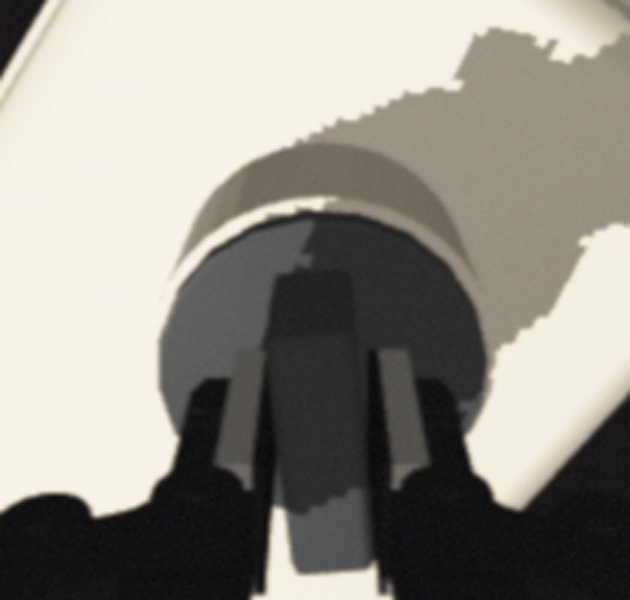

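The opening is now creeping up (16.0→16.6 mm), so the bung is resisting. I'll realign the fingers with the bar before a firm grip, so closing doesn't wrench it, and then finish under torque watch.

Emit:
carry_out(rows=[[[0,0,1,0,0,0,16],[0,0,0.8,0,0,0,16],[0,0,0,0,0,0,16]]])

```text
time: 19.4
tool_pos: [0.5077, 0.1618, 0.2254]
tool_rot: [0.613, -0.613, 0.352, -0.352]
contact_force: [0.8, 0.8, -0.7]
gripper_width: 0.187
```

```bash
python3 look.py w17
```

```text
19.4 mm [507.7 161.8 225.4] tilt [0.01 0.  ] yaw -59.8 F [ 0.8  0.8 -0.7] T [-0.01 -0.02  0.01] g 16.0
```

View pics/w17.png

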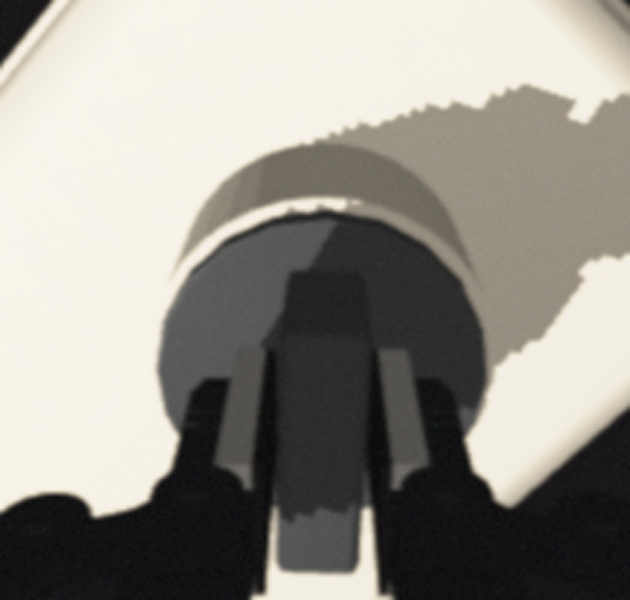

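Emit:
carry_out(rows=[[[0,0,-0.38,0,0,0,16],[0,0,0,0,0,0,14],[0,0,0,0,0,0,13],[0,0,0,0,0,0,13]]])

```text
time: 19.85
tool_pos: [0.5077, 0.1618, 0.2254]
tool_rot: [0.608, -0.608, 0.361, -0.361]
contact_force: [-1.0, 0.3, 0.8]
gripper_width: 0.156
```

```bash
python3 st.py
```

```text
19.85 mm [507.7 161.8 225.4] tilt [0.01 0.  ] yaw -61.4 F [-1.   0.3  0.8] T [ 0.02  0.02 -0.05] g 13.4
```

Emit:
carry_out(rows=[[[0,0,0,0,0,0,5],[0,0,0,0,0,0,5]]])

```text
time: 20.05
tool_pos: [0.5078, 0.1618, 0.2255]
tool_rot: [0.608, -0.608, 0.361, -0.361]
contact_force: [-1.1, -0.3, 2.0]
gripper_width: 0.152
```

```bash
python3 st.py
```

```text
20.05 mm [507.8 161.8 225.5] tilt [0.02 0.  ] yaw -61.4 F [-1.1 -0.3  2. ] T [-0.04  0.04  0.  ] g 13.0
```

Gripped without wrenching (torque about 0). Now small clockwise steps.

Emit:
carry_out(rows=[[[0,0,-0.25,0,0,0,5],[0,0,0,0,0,0,5]]])

```text
time: 20.25
tool_pos: [0.5078, 0.1618, 0.2255]
tool_rot: [0.605, -0.605, 0.366, -0.367]
contact_force: [0.5, 0.4, 2.3]
gripper_width: 0.151
```

```bash
python3 st.py
```

```text
20.25 mm [507.8 161.8 225.5] tilt [0.02 0.  ] yaw -62.4 F [0.5 0.4 2.3] T [ 0.01  0.01 -0.05] g 12.9
```

Emit:
carry_out(rows=[[[0,0,-0.25,0,0,0,5],[0,0,0,0,0,0,5]]])

```text
time: 20.45
tool_pos: [0.5078, 0.1618, 0.2255]
tool_rot: [0.602, -0.601, 0.372, -0.372]
contact_force: [-0.6, 0.2, 2.5]
gripper_width: 0.149
```

```bash
python3 st.py
```

```text
20.45 mm [507.8 161.8 225.5] tilt [0.02 0.01] yaw -63.4 F [-0.6  0.2  2.5] T [ 0.01  0.05 -0.1 ] g 12.7
```

Emit:
carry_out(rows=[[[0,0,-0.25,0,0,0,5],[0,0,0,0,0,0,5]]])

```text
time: 20.65
tool_pos: [0.5078, 0.1618, 0.2256]
tool_rot: [0.598, -0.598, 0.377, -0.377]
contact_force: [0.9, 0.1, 2.4]
gripper_width: 0.149
```

```bash
python3 st.py;python3 st.py
```

```text
20.65 mm [507.8 161.8 225.6] tilt [0.03 0.01] yaw -64.4 F [0.9 0.1 2.4] T [ 0.    0.03 -0.09] g 12.7
20.65 mm [507.8 161.8 225.6] tilt [0.03 0.01] yaw -64.4 F [0.9 0.1 2.4] T [ 0.    0.03 -0.09] g 12.7
```

Emit:
carry_out(rows=[[[0,0,-0.25,0,0,0,5],[0,0,0,0,0,0,5]]])

```text
time: 20.85
tool_pos: [0.5078, 0.1618, 0.2256]
tool_rot: [0.595, -0.595, 0.382, -0.382]
contact_force: [0.0, 0.4, 3.9]
gripper_width: 0.147
```

```bash
python3 look.py w18
```

```text
20.85 mm [507.8 161.8 225.6] tilt [0.03 0.  ] yaw -65.4 F [0.  0.4 3.9] T [ 0.01  0.07 -0.05] g 12.5
```

View pics/w18.png

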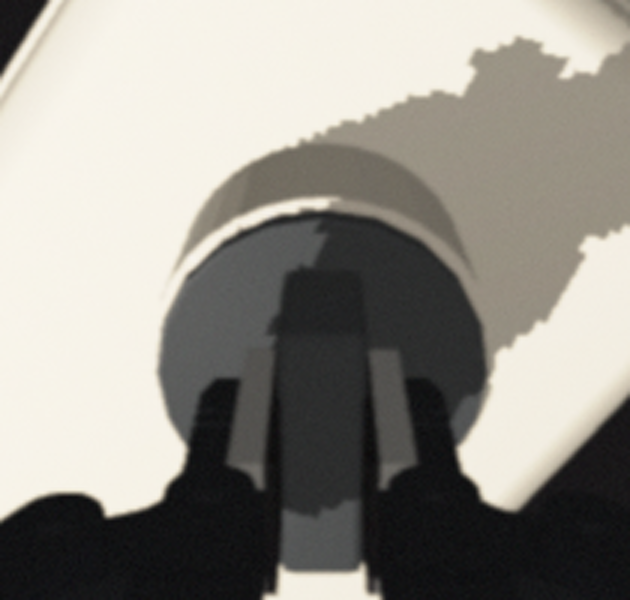

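Torque is still about zero and the bung follows the tool, so it isn't home yet. I'll keep going.

Emit:
carry_out(rows=[[[0,0,-0.25,0,0,0,5],[0,0,-0.25,0,0,0,5],[0,0,0,0,0,0,5]]])

```text
time: 21.2
tool_pos: [0.5078, 0.1618, 0.2255]
tool_rot: [0.588, -0.588, 0.392, -0.393]
contact_force: [-0.5, -0.3, 4.4]
gripper_width: 0.149
```

```bash
python3 st.py
```

```text
21.2 mm [507.8 161.8 225.5] tilt [0.03 0.01] yaw -67.4 F [-0.5 -0.3  4.4] T [ 0.02 -0.02 -0.04] g 12.7
```

Emit:
carry_out(rows=[[[0,0,-0.25,0,0,0,5],[0,0,-0.25,0,0,0,5],[0,0,0,0,0,0,5]]])

```text
time: 21.5
tool_pos: [0.5078, 0.1618, 0.2255]
tool_rot: [0.581, -0.581, 0.403, -0.403]
contact_force: [0.1, -0.5, 6.5]
gripper_width: 0.148
```

```bash
python3 st.py
```

```text
21.5 mm [507.8 161.8 225.5] tilt [0.02 0.01] yaw -69.4 F [ 0.1 -0.5  6.5] T [ 0.02 -0.02 -0.03] g 12.6
```

Emit:
carry_out(rows=[[[0,0,0,0,0,0.01,5],[0,0,0,0,0,0,5]]])

```text
time: 21.7
tool_pos: [0.5078, 0.1618, 0.2255]
tool_rot: [0.581, -0.581, 0.402, -0.403]
contact_force: [1.7, 1.4, 2.3]
gripper_width: 0.15
```

```bash
python3 st.py
```

```text
21.7 mm [507.8 161.8 225.5] tilt [0.02 0.01] yaw -69.4 F [1.7 1.4 2.3] T [ 0.06 -0.25 -0.06] g 12.8
```

Emit:
carry_out(rows=[[[0,0,-0.25,0,0,0,5],[0,0,-0.25,0,0,0,5],[0,0,0,0,0,0,5]]])

```text
time: 22.0
tool_pos: [0.5076, 0.1617, 0.2255]
tool_rot: [-0.574, 0.574, -0.413, 0.413]
contact_force: [0.4, 0.7, 2.7]
gripper_width: 0.15
```

```bash
python3 look.py w19
```

```text
22.0 mm [507.6 161.7 225.5] tilt [-0.02 -0.01] yaw -71.4 F [0.4 0.7 2.7] T [ 0.04 -0.1  -0.09] g 12.9
```

View pics/w19.png

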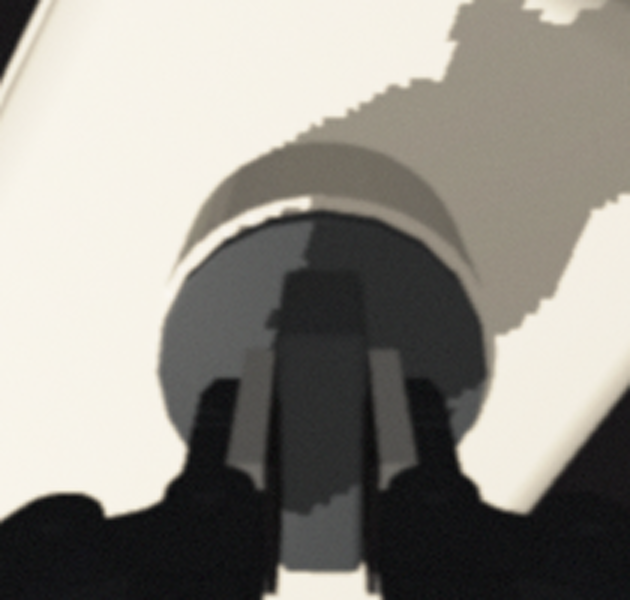

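Emit:
carry_out(rows=[[[0,0,-0.25,0,0,0,5],[0,0,-0.25,0,0,0,5],[0,0,0,0,0,0,5]]])

```text
time: 22.35
tool_pos: [0.5075, 0.1617, 0.2255]
tool_rot: [-0.567, 0.567, -0.423, 0.423]
contact_force: [-1.0, -0.3, 3.4]
gripper_width: 0.15
```

```bash
python3 st.py
```

```text
22.35 mm [507.5 161.7 225.5] tilt [-0.03 -0.01] yaw -73.4 F [-1.  -0.3  3.4] T [ 0.08  0.04 -0.12] g 12.8
```

Emit:
carry_out(rows=[[[0,0,-0.25,0,0,0,5],[0,0,-0.25,0,0,0,5],[0,0,0,0,0,0,5]]])

```text
time: 22.65
tool_pos: [0.5076, 0.1618, 0.2256]
tool_rot: [-0.559, 0.559, -0.433, 0.432]
contact_force: [-0.7, 0.1, 2.1]
gripper_width: 0.148
```

```bash
python3 st.py
```

```text
22.65 mm [507.6 161.8 225.6] tilt [-0.03 -0.  ] yaw -75.4 F [-0.7  0.1  2.1] T [-0.06  0.09 -0.04] g 12.7
```

Emit:
carry_out(rows=[[[0,0,-0.25,0,0,0,5],[0,0,0,0,0,0,5]]])

```text
time: 22.85
tool_pos: [0.5076, 0.1618, 0.2255]
tool_rot: [-0.555, 0.556, -0.437, 0.437]
contact_force: [0.3, 0.2, 2.9]
gripper_width: 0.149
```

```bash
python3 st.py
```

```text
22.85 mm [507.6 161.8 225.5] tilt [-0.02 -0.01] yaw -76.4 F [0.3 0.2 2.9] T [-0.08  0.04 -0.05] g 12.7
```

Emit:
carry_out(rows=[[[0,0,-0.25,0,0,0,5],[0,0,0,0,0,0,5]]])

```text
time: 23.05
tool_pos: [0.5076, 0.1617, 0.2255]
tool_rot: [-0.552, 0.552, -0.442, 0.442]
contact_force: [-0.6, -0.6, 1.7]
gripper_width: 0.149
```

```bash
python3 st.py; python3 - <<'E'
from h import *
for n,c in(("scene",(245,100,100,100)),("top",(130,150,120,120))):
    im=grab_frame(n);x,y,w,h=c
    cv2.imwrite(f"pics/{n}20.png",cv2.resize(im[y:y+h,x:x+w],None,fx=5,fy=5,interpolation=cv2.INTER_CUBIC))
E
```

```text
23.05 mm [507.6 161.7 225.5] tilt [-0.02 -0.02] yaw -77.4 F [-0.6 -0.6  1.7] T [-0.05  0.01 -0.01] g 12.7
```

View pics/scene20.png

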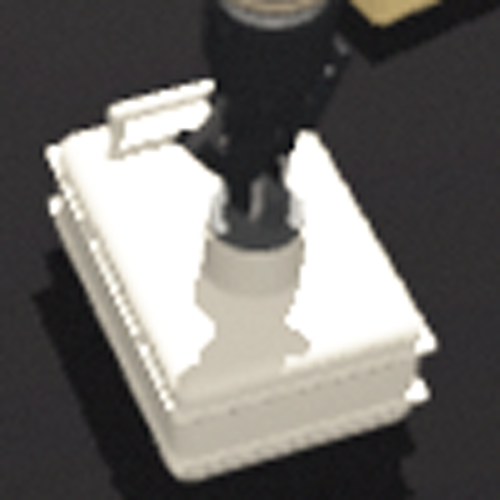

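The scene view shows the flange at the rim (about (253,238) zoomed). There's still no firm stop, so I'll continue in small steps.

Emit:
carry_out(rows=[[[0,0,-0.25,0,0,0,5],[0,0,-0.25,0,0,0,5],[0,0,0,0,0,0,5]]])

```text
time: 23.45
tool_pos: [0.5076, 0.1617, 0.2255]
tool_rot: [-0.544, 0.544, -0.452, 0.452]
contact_force: [0.6, -1.6, 1.5]
gripper_width: 0.156
```

```bash
python3 st.py
```

```text
23.45 mm [507.6 161.7 225.5] tilt [-0.02 -0.03] yaw -79.4 F [ 0.6 -1.6  1.5] T [-0.2   0.01  0.38] g 13.3
```

Emit:
carry_out(rows=[[[0,0,-0.25,0,0,0,5],[0,0,-0.25,0,0,0,5],[0,0,0,0,0,0,5]]])

```text
time: 23.75
tool_pos: [0.5076, 0.1617, 0.2255]
tool_rot: [-0.536, 0.536, -0.461, 0.461]
contact_force: [-0.7, -1.5, 1.0]
gripper_width: 0.149
```

```bash
python3 look.py w21
```

```text
23.75 mm [507.6 161.7 225.5] tilt [-0.02 -0.03] yaw -81.4 F [-0.7 -1.5  1. ] T [-0.31  0.07  0.74] g 12.7
```

View pics/w21.png

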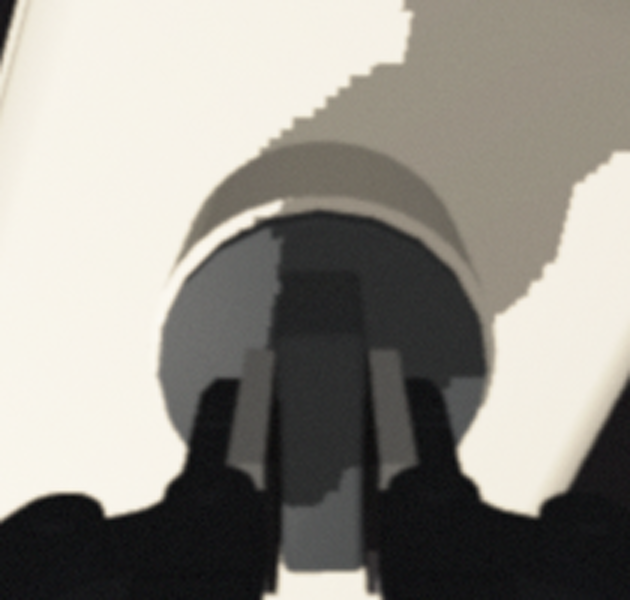

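The hard stop is reached: torque rose to 0.38 and then 0.74 N·m because I had queued one step too many, which passed the 0.3 N·m guide. I'll back the torque off at once.

Emit:
carry_out(rows=[[[0,0,0.75,0,0,0,5],[0,0,0,0,0,0,5]]])

```text
time: 24.0
tool_pos: [0.5076, 0.1617, 0.2255]
tool_rot: [-0.548, 0.548, -0.448, 0.447]
contact_force: [-0.2, -0.8, 0.9]
gripper_width: 0.148
```

```bash
python3 st.py
```

```text
24.0 mm [507.6 161.7 225.5] tilt [-0.02  0.02] yaw -78.5 F [-0.2 -0.8  0.9] T [-0.26  0.12 -0.06] g 12.6
```

Torque is back to about 0 with the bung home. Release and lift away.

Emit:
carry_out(rows=[[[0,0,0,0,0,0,18],[0,0,0,0,0,0,24],[0,0,0,0,0,0,30],[0,0,0,0,0,0,40],[0,0,0,0,0,0,40]]])

```text
time: 24.5
tool_pos: [0.5077, 0.1619, 0.2258]
tool_rot: [0.548, -0.548, 0.447, -0.447]
contact_force: [0.1, 0.3, -0.3]
gripper_width: 0.468
```

Emit:
carry_out(rows=[[[0,0,0,0,0,0.1,40],[0,0,0,0,0,0.3,40],[0,0,0,0,0,0.7,60],[0,0,0,0,0,0.8,80],[0,0,0,0,0,0.6,85]]])

```text
time: 25.0
tool_pos: [0.5081, 0.1619, 0.3291]
tool_rot: [0.549, -0.547, 0.446, -0.448]
contact_force: [0.7, -0.4, 0.4]
gripper_width: 0.951
```

Emit:
carry_out(rows=[[[0,0,0,0,0,0.3,85],[0,0,0,0,0,0,85],[0,0,0,0,0,0,85]]])

```text
time: 25.3
tool_pos: [0.5074, 0.1617, 0.337]
tool_rot: [-0.548, 0.548, -0.447, 0.447]
contact_force: [-1.0, 0.5, 0.4]
gripper_width: 0.996
```

```bash
python3 st.py; python3 - <<'E'
from h import *
import pickle
s=state();pickle.dump(s,open("s22.pkl","wb"))
im=grab_frame("wrist");cv2.imwrite("pics/w22.png",im)
cv2.imwrite("pics/w22z.png",cv2.resize(im[100:250,160:360],None,fx=4,fy=4,interpolation=cv2.INTER_CUBIC))
im=grab_frame("scene");cv2.imwrite("pics/sc22.png",cv2.resize(im[100:200,245:345],None,fx=5,fy=5,interpolation=cv2.INTER_CUBIC))
E
```

```text
25.3 mm [507.4 161.7 337. ] tilt [-0.06 -0.01] yaw -78.4 F [-1.   0.5  0.4] T [0.01 0.02 0.01] g 85.1
```

View pics/w22z.png

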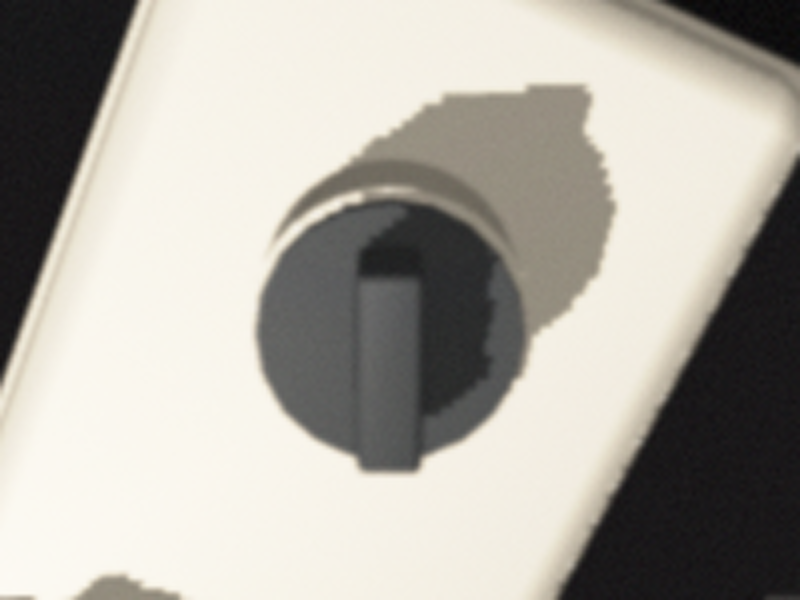

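View pics/sc22.png

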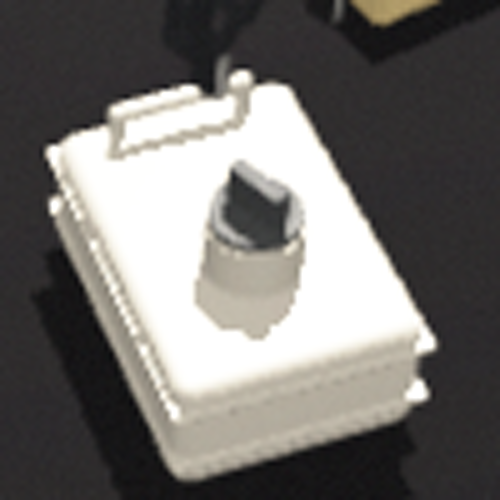

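```bash
python3 - <<'E'
from h import *
import pickle
from scipy.optimize import least_squares
s=pickle.load(open("s22.pkl","rb"));C=cam('wrist',s)
f=lambda p:np.array(p)/4.+[159.6,99.6]
pts=f([(257,330),(527,330),(390,198),(280,250),(505,250),(300,425)])
for z in(.144,.146,.148,.150):
    F=[at_z(C,*p,z) for p in pts]
    r=least_squares(lambda p:[np.hypot(w[0]-p[0],w[1]-p[1])-p[2] for w in F],[.507,.16,.031])
    B=[at_z(C,*p,z+.028) for p in f([(390,277),(389,470)])]
    print(z,r.x.round(4),"bar len",np.linalg.norm(B[0]-B[1]).round(4),"bar mid",((B[0]+B[1])/2).round(4))
E
```

```text
0.144 [0.5091 0.1611 0.031 ] bar len 0.0421 bar mid [0.5082 0.1614 0.172 ]
0.146 [0.5097 0.1612 0.0308] bar len 0.0417 bar mid [0.5089 0.1616 0.174 ]
0.148 [0.5103 0.1613 0.0306] bar len 0.0413 bar mid [0.5096 0.1617 0.176 ]
0.15 [0.5109 0.1614 0.0303] bar len 0.041 bar mid [0.5103 0.1619 0.178 ]
```

The flange radius at z = 146 mm fits, which agrees with home, and bar and flange are level and centred over the mouth. Handing in.

```bash
python3 -c "
from plant import *
print(job_done())"
```

```text
the job is handed in; nothing more can be done
None
```

The grey bung is screwed into the canister mouth against its hard stop, released, and the job is handed in at about 25 s. One torque reading went past your 0.3 N·m guide at the end.

- **Pick and set down:** I took the bung by its bar grip out of the tray and set it level on the ledge. Contact came at the predicted ledge height, so it was not on the teeth.
- **Thread start:** Held loosely, it was turned anticlockwise until the wrist camera showed an 8–9 mm drop.
- **Run-in:** I turned it clockwise about 155°, with push below 7 N and torque near 0 until the stop. I then let go and lifted clear.
- **Torque overshoot:** At the home stop I queued one 2° step too many. Torque read 0.38 and then 0.74 N·m, and I backed it off to about 0 before opening. I saw no damage in the pictures, but they would not show thread damage.
- **Rotation versus spec:** The 155° is more than the stated 130°. I put the extra down to the 1 mm of axial play, which is about 20°, but did not confirm that.
- **Last checks:** The flange lies level on the rim and centred within the 2 mm calibration error. Its height matches home to about 1 mm, which is as fine as the camera could tell. The gripper is open, about 110 mm higher, and reads about zero contact force. I did not knowingly touch the other labware, though I took no final picture of it.

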